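# Pin the sprung stop and hold the game board against it

## Task

Drop the two orange stop pins from the wooden rack end-down into the two holes of the light-blue sprung stop bar on the jig. With both pins in and let go, slide the narrow game board across the jig's white bed squarely up against both pins, and push it so that the stop bar gives way until its yellow pointers stand in the green marks, never reaching the red. Finish while still holding that steady push on the board, for a colleague who will fasten its edging; leave the marker pot, pawn and glue bottle alone.

Things in the scene. Friction and masses are not known exactly. Their poses are not given: they have to be found in the camera images.
- pin_a_mid (a point): Orange plastic stop pin, a round rod 20 mm in diameter, 100 mm long, about 35 g, standing upright in the wooden rack (30 mm of it below the rack's top, 70 mm sticking out). This point is its centre, half-way up (20 mm above the rack's top); z runs along the rod. The two pins are alike and either may go in either hole. In the rack they stand 80 mm apart along the rack's length.
- pin_b_mid (a point): The other orange stop pin, just like the first; this point is its centre, half-way up, z along the rod.
- rack: Wooden rack block, fixed, 140 mm (its x) by 50 mm (its y) by 40 mm high, with two 24 mm holes 30 mm deep at x = +40 and -40 mm. Origin under its centre, on the table. It stands to the left or to the right of the jig.
- jig: Assembly jig, fixed to the table, 325 by 300 mm. Origin on the table under the jig; its x points away from the robot (turned up to 17 degrees either way), the direction in which the board is to be pushed; y left, z up. Smooth white bed: top 40 mm above the table, from x = -130 to +55 mm, 230 mm wide. The stop bar lies beyond the bed.
- hole_left (a point): Centre of the mouth of the left (+y) hole in the light-blue stop bar, axes as the jig's; it moves with the bar. Hole 26 mm in diameter with a 3 mm chamfer, blind, 30 mm deep, its mouth 38 mm above the table, at jig x = 90, y = +80 mm while the bar is out. A pin fully in stands 70 mm proud, its centre 20 mm above the mouth.
- hole_right (a point): The same for the right (-y) hole, 160 mm from the left one, at jig x = 90, y = -80 mm.
- stop_bar (a joint): Travel of the sprung stop bar (46 mm by 214 mm, top 38 mm above the table, 2 mm below the bed) along the jig's +x, in m: 0 when free, 0.040 at its far end. Springs return it at 500 N/m (0.020 m is 10 N). Yellow pointers at both its ends pass over scales on the aluminium side rails: green marks from 0.014 to 0.026 m (7 to 13 N), red from 0.034 m on.
- board_mid (a point): Loose narrow light-wood game board with two rows of burnt squares, 50 mm (its x) by 220 mm (its y) by 22 mm thick, about 0.16 kg, lying flat on the white bed, its front long edge 45 to 90 mm short of where the pins will stand, turned up to 9 degrees from the jig. This point is its centre, half-way up (51 mm above the table). The near long edge, at its x = -25 mm, is where it can be pushed.
- pin_a: The body of the first pin; origin at the centre of its foot.
- pin_b: The body of the second pin; origin at the centre of its foot.
- board: The body of the game board; origin at the centre of its underside.
- marker_pot: Bystander: blue pot 72 mm in diameter, 145 mm high with three markers standing in it; origin under its centre. Stands on the side of the jig away from the rack.
- pawn: Bystander: small orange printed game piece, 36 mm in diameter, 46 mm high; origin under its centre.
- glue: Bystander: white glue bottle, 48 mm in diameter, 130 mm high; origin under its centre.
Things that resemble listed ones, but are neither listed nor needed, are in the scene too. Leave any purple look-alike of the pin_b alone.

How it is judged (in metres and radians):
On the way, in this order (a step that is already met when the one before it is completed fails the run):
1. both pins stand fully in the two holes of the stop bar, let go, with the bar still out (travel under 6 mm) (((horizontal distance between pin_a_mid and hole_left below 0.01 m and z of pin_a_mid in the frame of hole_left between 0.012 and 0.026 m and angle between each of pin_a_mid, pin_b_mid's own z axis and vertical below 0.25 rad and horizontal distance between pin_b_mid and hole_right below 0.01 m and z of pin_b_mid in the frame of hole_right between 0.012 and 0.026 m) or (horizontal distance between pin_b_mid and hole_left below 0.01 m and z of pin_b_mid in the frame of hole_left between 0.012 and 0.026 m and angle between each of pin_b_mid, pin_a_mid's own z axis and vertical below 0.25 rad and horizontal distance between pin_a_mid and hole_right below 0.01 m and z of pin_a_mid in the frame of hole_right between 0.012 and 0.026 m)) and value of joint stop_bar below 0.006 m and contact force between each of the arm, the fingers and pin_a below 0.1 N and contact force between each of the arm, the fingers and pin_b below 0.1 N), for 0.2 s.
2. the board is pressed squarely against both pins, pointers in the green (((horizontal distance between pin_a_mid and hole_left below 0.01 m and z of pin_a_mid in the frame of hole_left between 0.012 and 0.026 m and angle between each of pin_a_mid, pin_b_mid's own z axis and vertical below 0.25 rad and horizontal distance between pin_b_mid and hole_right below 0.01 m and z of pin_b_mid in the frame of hole_right between 0.012 and 0.026 m) or (horizontal distance between pin_b_mid and hole_left below 0.01 m and z of pin_b_mid in the frame of hole_left between 0.012 and 0.026 m and angle between each of pin_b_mid, pin_a_mid's own z axis and vertical below 0.25 rad and horizontal distance between pin_a_mid and hole_right below 0.01 m and z of pin_a_mid in the frame of hole_right between 0.012 and 0.026 m)) and value of joint stop_bar between 0.012 and 0.028 m and velocity of joint stop_bar between -0.01 and 0.01 m/s and contact force between board and pin_a above 0.3 N and contact force between board and pin_b above 0.3 N and contact force between any of the arm, the fingers and board above 3 N and contact force between each of the arm, the fingers and pin_a below 0.3 N and contact force between each of the arm, the fingers and pin_b below 0.3 N and z of board_mid in the frame of jig below 0.056 m and angle between board_mid's own z axis and vertical below 0.08 rad and angle between the x axis of board_mid and the x axis of jig, either way round below 0.1 rad), for 0.5 s.
At the end, for the whole second after the job is handed in: Pins fully in the bar's holes (either way round); board flat, square to the jig within 0.1 rad, bearing on both pins (over 0.3 N each); robot pushing the board (over 3 N), not touching the pins; stop bar at rest with 12 to 28 mm travel (6 to 14 N) (all of step 2); the arm keeps its last pose, push and grip.
It fails at once if the pointers reach the red (travel over 35 mm) (value of joint stop_bar above 0.035 m).
It fails at once if a bystander is moved over 30 mm or tipped ((distance of marker_pot from where it was at the start of the episode above 0.03 m or angle between marker_pot's own z axis and vertical above 0.5 rad) or (distance of pawn from where it was at the start of the episode above 0.03 m or angle between pawn's own z axis and vertical above 0.5 rad) or (distance of glue from where it was at the start of the episode above 0.03 m or angle between glue's own z axis and vertical above 0.5 rad)).
It also fails if it takes over 72 s, if anything falls off the work surface, if the arm or the gripper's body presses on something with over 40 N, if the wrist force passes 120 N, or if a joint passes its speed limit or range.

## Robot

A 6-joint arm with a two-finger parallel gripper is mounted at the origin on the work surface. World frame = base frame: x ahead of the robot, y to its left, z up, the work surface at z = 0. Lengths are in mm, angles in degrees, forces in N, time in s.
With the tool pointing down it reaches from about 300 to 775 mm from the base axis. Payload 14.6 kg.
Tool frame: the origin (TCP) lies midway between the tips of the shut fingers; the grasp point (between the pads) lies tcp_to_grasp behind it (tcp_to_grasp is the distance from the TCP to the grasp point, in mm); z points along the fingers, y is the line along which they close (so a half turn about z gives the same grasp; the last joint's range is limited). The gripper opens to 85 mm and grips with 20 to 120 N. Pads are 22 mm wide; open, the fingers measure 114 mm over their backs; the gripper's body (76 mm by 85 mm) begins 54 mm behind the grasp point. The pads swing forward as they close: fully open they stand 13 mm farther back than shut.
Start: joints at [-78.243, 17.183, 87.147, -0, 75.671, -3.816], TCP at [147.649, -529.801, 199.181] pointing down, gripper open.
Joint ranges: [-173.82, 173.82], [-45.26, 126.66], [13.44, 144.39], [-59.66, 239.66], [0, 175.72], [-146.38, 146.38]. Speed limits (degrees/s): [127.2, 127.2, 147.25, 180, 180, 180].

## Interface

Orientations are given as a 3x3 rotation matrix whose columns are the frame's x, y, z axes.
In Python, from bench import sense, snapshot, calibration, close_job, tcp_to_grasp gives the robot as it stands.
- The arm moves only by the tool send_rows, never from a script. Its argument "plan" is a list of rows, each an object of numbers: "tx", "ty", "tz": the shift along the tool's x, y, z as a fraction of full scale; "wx", "wy", "wz": the turn, a rotation vector about the tool's x, y, z as a fraction of full scale; "gripper": the opening, from 0 (shut) to 1 (fully open). In form: [{"tx": .., "ty": .., "tz": .., "wx": .., "wy": .., "wz": .., "gripper": ..}, ...]. A call has 1 to 20 rows; each row is the pose to reach, as a shift and turn from the pose commanded when the call began, along the tool's axes at that moment; what a row does not reach only later rows make up. Full scale, the value 1, is 1 m for a shift and 30 degrees for a turn. A row lasts 1/12 s, in which the tool goes at most 41.7 mm and 7.16 degrees, less where a joint would pass 70% of its speed; a pose out of reach is approached as far as the arm can. A call with a number of a shift or a turn outside -1 to 1 is refused whole. A call with a gripper value outside its range is refused whole. The fingers move at their own pace and stop on an object; "grip_force" is the grip in N (left out, the last holds). Time passes only in rows, so rows that repeat a pose let the fingers close. It gives the time, the measured TCP pose, the force, the opening and the grip force at its end, in the units of the state.
- sense(): the state, without advancing time (a new reading comes with each control period).
- snapshot(name): name is "side" or "top" or "wrist"; returns the picture (384x512x3 uint8, blue, green, red); there is no depth.
- calibration(name): a dict with "fx", "fy", "cx", "cy" (pixels), "dist" ([k1, k2, p1, p2, k3] as OpenCV has them; the pictures are not rectified), "R" (3x3) and "t" (3): a world point X has camera coordinates R X + t. Camera axes: x right, y down, z forward; pixel columns grow to the right and rows downward; lengths in mm; the calibration is good to about 2 mm. A picture is of the moment at which its call begins: read the wrist's pose just before it. calibration takes no time and is no camera call; for the wrist camera it gives the pose at the moment of the call.
- close_job(): hands the job in; it is judged then, once.
The state is a dict: "t": time; "joint_positions": joint angles; "joint_vel": joint speeds; "joint_efforts": joint torques, N m; "tool_pos": TCP position; "eef_rot": TCP orientation; "wrist_force": force on the tool from outside, world axes, zero at the start; "ft_torque": the same for the moment, N m; "gripper_width": finger opening in mm; "grasp_force": force on a finger pad.
Only numpy, scipy, OpenCV 4.12 (cv2) and the standard library are available. Lean on these libraries where they do the work, as an engineer would, in place of code of your own. Each camera call takes 0.05 s, during which the arm holds its last target. There are 200 camera calls.

## Working session

There is one attempt and no reset: what is moved stays moved. The work goes in short steps, Python scripts to look and compute and a tool call to move; the robot and the scene stay as the last step left them, time stands still between calls to the robot, and variables do not carry over. Pictures are saved under pics/ and viewed, at most 10 in all, crops included, and the job is handed in when it is done.

Besides the shell and the picture viewer there is one more tool, called after ">>>" as a command line: name --argument value ..., lists and objects as JSON in quotes. send_rows: Moves the arm, as the interface text tells. Shift numbers are shares of 1 m and turn numbers shares of 30 degrees, none past 1 either way. Its arguments: {"type":"object","properties":{"plan":{"type":"array","items":{"type":"object","properties":{"tx":{"type":"number"},"ty":{"type":"number"},"tz":{"type":"number"},"wx":{"type":"number"},"wy":{"type":"number"},"wz":{"type":"number"},"gripper":{"type":"number"}}}},"grip_force":{"type":"number"}},"required":["plan"]}

```bash
mkdir -p pics; ls; python3 - <<'E'
from bench import *
import cv2, numpy as np
s=sense(); print(s['t'],s['tool_pos'],s['eef_rot'],s['gripper_width'],tcp_to_grasp)
ims=[]
for n in ['side','top','wrist']:
    im=snapshot(n); cv2.imwrite(f'pics/{n}0.png',im); c=calibration(n); print(n,c['fx'],c['cx'],c['cy'],c['dist'],(-np.array(c['R']).T@np.array(c['t'])).round(), np.round(c['R'],2).tolist())
a=cv2.imread('pics/side0.png');b=cv2.imread('pics/top0.png')
cv2.imwrite('pics/top0b.png',cv2.resize(b,(800,600)));cv2.imwrite('pics/side0b.png',cv2.resize(a,(800,600)))
E
```

```text
pics
0.0 [ 147.60660421 -529.55143622  198.62022557] [[ 9.63286405e-01  2.68475769e-01 -2.50655118e-04]
 [ 2.68475879e-01 -9.63285753e-01  1.12248470e-03]
 [ 5.99074388e-05 -1.14856911e-03 -9.99999339e-01]] 85.3289366918914 18.700000000000003
side 394.95564315624335 253.0252485637182 192.15832075500484 [0.04514766 0.         0.         0.         0.        ] [ 41. 690. 822.] [[-0.82, -0.57, 0.01], [-0.38, 0.54, -0.75], [0.42, -0.62, -0.66]]
top 409.9422926865072 250.01066864348414 189.70794534527215 [-0.00331058  0.          0.          0.          0.        ] [ 283.   24. 1258.] [[0.05, -1.0, 0.01], [-0.98, -0.05, -0.21], [0.21, 0.01, -0.98]]
wrist 266.04351401583676 255.34513026539 195.41465342153813 [-0.05994585  0.          0.          0.          0.        ] [ 211. -511.  374.] [[0.27, -0.96, -0.0], [-0.93, -0.26, 0.26], [-0.25, -0.07, -0.97]]
```

View pics/top0b.png

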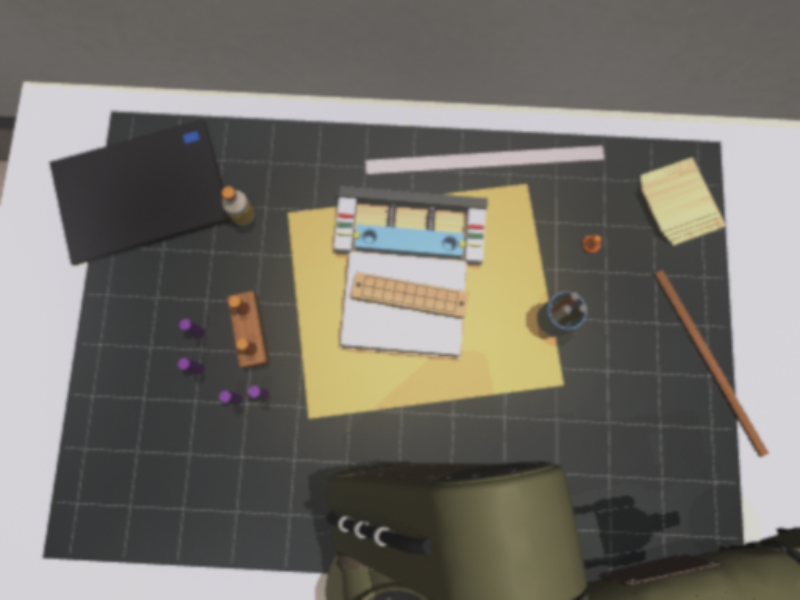

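View pics/side0b.png

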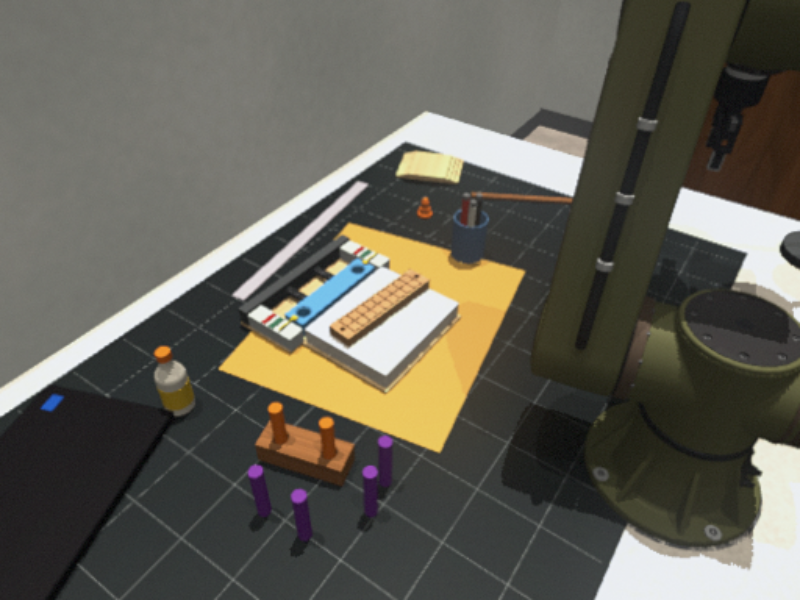

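The top view (800 px scale) shows the jig in the middle, with bar holes at (370,236) and (450,242) and the board at (408,295). The rack is on the left, its two orange pins at (236,303) and (243,346).

The other orange things are the pawn at (592,243) and the glue cap at (230,193). The four purple rods at (185,325), (183,365), (226,397) and (255,392) are look-alikes. Only the two orange rods in the wooden rack fit the description.

```bash
cat > h.py <<'E'
import cv2, numpy as np
from bench import *
def ray(c,p):
    K=np.array([[c['fx'],0,c['cx']],[0,c['fy'],c['cy']],[0,0,1]])
    u=cv2.undistortPoints(np.float64([[p]]),K,np.float64(c['dist']))[0,0]
    R=np.array(c['R']); d=R.T@np.array([u[0],u[1],1]); return -R.T@np.array(c['t']), d/np.linalg.norm(d)
def plane(c,p,z):
    o,d=ray(c,p); return o+d*(z-o[2])/d[2]
def tri(*cps):
    A=np.zeros((3,3));b=np.zeros(3);rs=[ray(c,p) for c,p in cps]
    for o,d in rs:
        P=np.eye(3)-np.outer(d,d);A+=P;b+=P@o
    X=np.linalg.solve(A,b); return X, max(np.linalg.norm(np.cross(X-o,d)) for o,d in rs)
def proj(c,X):
    K=np.array([[c['fx'],0,c['cx']],[0,c['fy'],c['cy']],[0,0,1]])
    R=np.float64(c['R']); return cv2.projectPoints(np.float64([X]),cv2.Rodrigues(R)[0],np.float64(c['t']),K,np.float64(c['dist']))[0].ravel()
def blobs(m,a=15):
    cs=cv2.findContours(m.astype(np.uint8),cv2.RETR_EXTERNAL,cv2.CHAIN_APPROX_NONE)[0]
    return [c for c in cs if cv2.contourArea(c)>=a]
def hsv(im): return cv2.cvtColor(im,cv2.COLOR_BGR2HSV)
def rng(h,lo,hi): return cv2.inRange(h,np.array(lo),np.array(hi))
E
python3 - <<'E'
from h import *
for n in ['top','side']:
    im=cv2.imread(f'pics/{n}0.png');h=hsv(im)
    print(n)
    for nm,lo,hi in [('orange',(5,190,110),(16,255,255)),('blue',(92,70,120),(112,255,255)),('wood',(8,60,150),(22,170,255))]:
        for c in blobs(rng(h,lo,hi),25):
            r=cv2.minAreaRect(c);print(nm,cv2.boundingRect(c),np.round(cv2.boxPoints(r)).tolist(),cv2.contourArea(c))
    # spot values
    pts={'top':[(151,193),(155,221),(262,151),(236,151),(265,190)],'side':[(176,261),(176,280),(209,271),(195,200),(245,195)]}[n]
    for p in pts: print(p,h[p[1],p[0]])
t=cv2.imread('pics/top0.png');s=cv2.imread('pics/side0.png')
A=cv2.resize(t[110:240,130:320],(800,547),interpolation=cv2.INTER_CUBIC)
B=cv2.resize(s[140:320,140:300],(533,600),interpolation=cv2.INTER_CUBIC)
cv2.imwrite('pics/tc.png',A);cv2.imwrite('pics/sc.png',B)
E
```

```text
top
blue (228, 145, 68, 18) [[228.0, 157.0], [229.0, 143.0], [295.0, 149.0], [294.0, 163.0]] 786.0
blue (118, 84, 9, 7) [[117.0, 86.0], [126.0, 84.0], [127.0, 89.0], [118.0, 91.0]] 36.5
wood (347, 216, 9, 6) [[347.0, 216.0], [355.0, 216.0], [355.0, 221.0], [347.0, 221.0]] 27.0
wood (441, 207, 50, 85) [[440.0, 208.0], [443.0, 206.0], [491.0, 289.0], [488.0, 291.0]] 155.5
wood (146, 188, 23, 45) [[146.0, 190.0], [161.0, 187.0], [169.0, 230.0], [153.0, 233.0]] 354.0
wood (337, 187, 14, 29) [[334.0, 213.0], [341.0, 185.0], [351.0, 188.0], [344.0, 215.0]] 41.5
wood (225, 175, 75, 29) [[224.0, 189.0], [228.0, 172.0], [300.0, 186.0], [297.0, 203.0]] 1076.0
wood (253, 133, 21, 7) [[253.0, 137.0], [253.0, 132.0], [273.0, 134.0], [273.0, 139.0]] 51.0
wood (184, 133, 132, 130) [[172.0, 143.0], [240.0, 105.0], [321.0, 249.0], [253.0, 287.0]] 1962.0
wood (228, 131, 20, 7) [[228.0, 136.0], [228.0, 131.0], [247.0, 132.0], [247.0, 137.0]] 85.0
wood (142, 120, 8, 7) [[141.0, 121.0], [147.0, 118.0], [150.0, 124.0], [144.0, 127.0]] 30.5
wood (413, 118, 24, 10) [[413.0, 124.0], [435.0, 116.0], [436.0, 1
[... 619 characters left out ...]
.0]] 45.0
blue (26, 253, 14, 10) [[25.0, 260.0], [35.0, 250.0], [40.0, 255.0], [30.0, 265.0]] 67.5
blue (183, 165, 57, 43) [[182.0, 200.0], [231.0, 160.0], [240.0, 171.0], [190.0, 211.0]] 664.5
wood (209, 281, 17, 20) [[208.0, 298.0], [214.0, 280.0], [225.0, 284.0], [220.0, 302.0]] 129.0
wood (177, 272, 29, 25) [[177.0, 288.0], [182.0, 271.0], [208.0, 279.0], [202.0, 296.0]] 375.5
wood (164, 270, 10, 17) [[164.0, 284.0], [170.0, 269.0], [177.0, 272.0], [171.0, 287.0]] 73.5
wood (140, 143, 196, 147) [[140.0, 236.0], [185.0, 116.0], [336.0, 173.0], [290.0, 293.0]] 9681.5
(176, 261) [ 16 203 236]
(176, 280) [ 12 211  99]
(209, 271) [ 16 199 237]
(195, 200) [102 145  79]
(245, 195) [ 17 119 232]
```

View pics/tc.png

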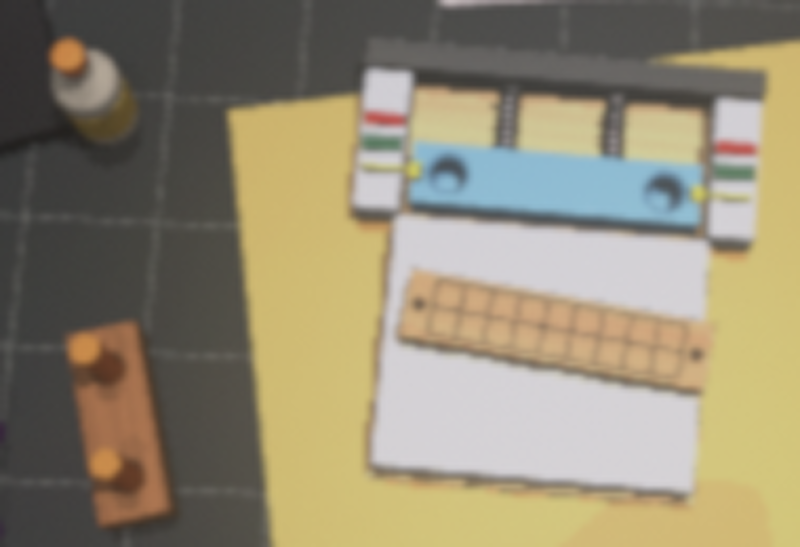

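View pics/sc.png

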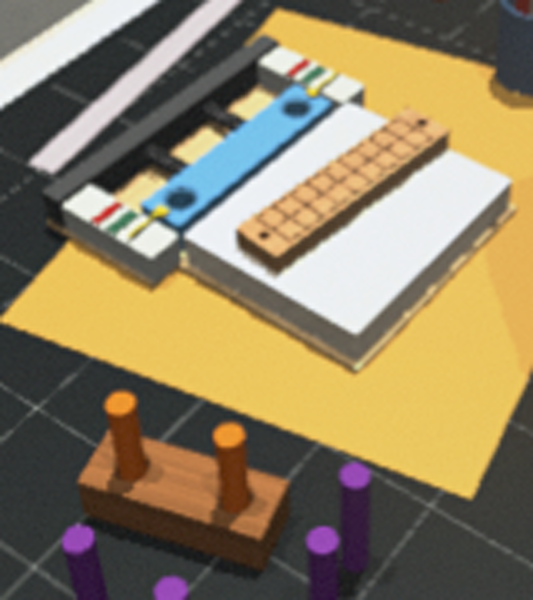

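The crop confirms two orange pins in the wooden rack, with top-face centres at about (150,193) and (155,220) in top and (176,261) and (209,270) in side. The holes are at (236,151) and (288,155) in top and (194,199) and (229,172) in side.

```bash
python3 - <<'E'
from h import *
T=calibration('top');S=calibration('side')
pa=tri((T,(149.9,192.6)),(S,(176.1,260.9)));pb=tri((T,(155.2,220)),(S,(208.6,270.4)))
hl=tri((T,(236.2,151.3)),(S,(193.8,199.3)));hr=tri((T,(287.6,155.3)),(S,(229.,172.)))
for x in (pa,pb,hl,hr): print(x[0].round(1),round(x[1],1))
print('pin dist',np.linalg.norm(pa[0]-pb[0]),'hole dist',np.linalg.norm(hl[0]-hr[0]))
for x in (hl,hr):
  d=hl[0]-hr[0]
print('jig yaw',np.degrees(np.arctan2(-d[0],d[1])),'rack dir',np.degrees(np.arctan2(*(pa[0]-pb[0])[1::-1])))
for p in [(224,189),(228,172),(300,186),(297,203)]: print(plane(T,p,62).round(1))
s=sense();print(s['joint_positions'])
W=calibration('wrist');Rw=np.array(s['eef_rot']);o=-np.array(W['R']).T@np.array(W['t'])
print('cam in tool',Rw.T@(o-s['tool_pos']),(Rw.T@np.array(W['R']).T).round(3).tolist())
E
```

```text
[500.7 315.8 105.7] 0.6
[423.5 293.4 104.5] 0.0
[660.   79.9  33.1] 0.1
[654.2 -81.   33.7] 1.3
pin dist 80.38507083080918 hole dist 161.03878928486222
jig yaw -2.0763346684531228 rack dir 16.16647867655663
[532.1 108.   62. ]
[584.9  99.3  62. ]
[ 553.3 -118.2   62. ]
[ 501.2 -110.7   62. ]
[-7.82421376e+01  1.72090036e+01  8.71714039e+01 -1.84469329e-03
  7.56707028e+01 -3.81596224e+00]
cam in tool [  66.32496348   -0.59747021 -175.6959067 ] [[0.0, -0.965, -0.261], [1.0, 0.0, -0.001], [0.001, -0.261, 0.965]]
```

>>> send_rows --plan '[{"tz": -0.04, "gripper": 0.6}, {"tx": 0.527, "ty": -0.72, "tz": -0.04}, {"tx": 0.527, "ty": -0.72, "tz": -0.04}, {"tx": 0.527, "ty": -0.72, "tz": -0.04}, {"tx": 0.527, "ty": -0.72, "tz": -0.04}, {"tx": 0.527, "ty": -0.72, "tz": -0.04}, {"tx": 0.527, "ty": -0.72, "tz": -0.04}, {"tx": 0.527, "ty": -0.72, "tz": -0.04}, {"tx": 0.527, "ty": -0.72, "tz": -0.04}, {"tx": 0.527, "ty": -0.72, "tz": -0.04}, {"tx": 0.527, "ty": -0.72, "tz": -0.04}, {"tx": 0.527, "ty": -0.72, "tz": -0.04}, {"tx": 0.527, "ty": -0.72, "tz": -0.04}, {"tx": 0.527, "ty": -0.72, "tz": -0.04}, {"tx": 0.527, "ty": -0.72, "tz": -0.04}, {"tx": 0.527, "ty": -0.72, "tz": -0.04}, {"tx": 0.527, "ty": -0.72, "tz": -0.04}, {"tx": 0.527, "ty": -0.72, "tz": -0.04}, {"tx": 0.527, "ty": -0.72, "tz": -0.04}, {"tx": 0.527, "ty": -0.72, "tz": -0.04}]'

```text
validation failed for argument at $.pl...
```

>>> send_rows --plan '[{"tx": 0, "ty": 0, "tz": -0.04, "wx": 0, "wy": 0, "wz": 0, "gripper": 0.6}, {"tx": 0.527, "ty": -0.72, "tz": -0.04, "wx": 0, "wy": 0, "wz": 0, "gripper": 0.6}, {"tx": 0.527, "ty": -0.72, "tz": -0.04, "wx": 0, "wy": 0, "wz": 0, "gripper": 0.6}, {"tx": 0.527, "ty": -0.72, "tz": -0.04, "wx": 0, "wy": 0, "wz": 0, "gripper": 0.6}, {"tx": 0.527, "ty": -0.72, "tz": -0.04, "wx": 0, "wy": 0, "wz": 0, "gripper": 0.6}, {"tx": 0.527, "ty": -0.72, "tz": -0.04, "wx": 0, "wy": 0, "wz": 0, "gripper": 0.6}, {"tx": 0.527, "ty": -0.72, "tz": -0.04, "wx": 0, "wy": 0, "wz": 0, "gripper": 0.6}, {"tx": 0.527, "ty": -0.72, "tz": -0.04, "wx": 0, "wy": 0, "wz": 0, "gripper": 0.6}, {"tx": 0.527, "ty": -0.72, "tz": -0.04, "wx": 0, "wy": 0, "wz": 0, "gripper": 0.6}, {"tx": 0.527, "ty": -0.72, "tz": -0.04, "wx": 0, "wy": 0, "wz": 0, "gripper": 0.6}, {"tx": 0.527, "ty": -0.72, "tz": -0.04, "wx": 0, "wy": 0, "wz": 0, "gripper": 0.6}, {"tx": 0.527, "ty": -0.72, "tz": -0.04, "wx": 0, "wy": 0, "wz": 0, "gripper": 0.6}, {"tx": 0.527, "ty": -0.72, "tz": -0.04, "wx": 0, "wy": 0, "wz": 0, "gripper": 0.6}, {"tx": 0.527, "ty": -0.72, "tz": -0.04, "wx": 0, "wy": 0, "wz": 0, "gripper": 0.6}, {"tx": 0.527, "ty": -0.72, "tz": -0.04, "wx": 0, "wy": 0, "wz": 0, "gripper": 0.6}, {"tx": 0.527, "ty": -0.72, "tz": -0.04, "wx": 0, "wy": 0, "wz": 0, "gripper": 0.6}, {"tx": 0.527, "ty": -0.72, "tz": -0.04, "wx": 0, "wy": 0, "wz": 0, "gripper": 0.6}, {"tx": 0.527, "ty": -0.72, "tz": -0.04, "wx": 0, "wy": 0, "wz": 0, "gripper": 0.6}]'

```text
t: 1.65
tool_pos: [397.3, 135.5, 239.2]
eef_rot: [[0.963, 0.269, 0.0], [0.269, -0.963, 0.0], [0.0, 0.0, -1.0]]
wrist_force: [1.6, -1.1, 1.1]
gripper_width: 51.4
grasp_force: 0.0
```

>>> send_rows --plan '[{"tx": 0.108, "ty": -0.145, "tz": 0, "wx": 0, "wy": 0, "wz": 0, "gripper": 0.6}, {"tx": 0.108, "ty": -0.145, "tz": 0, "wx": 0, "wy": 0, "wz": 0, "gripper": 0.6}, {"tx": 0.108, "ty": -0.145, "tz": 0, "wx": 0, "wy": 0, "wz": 0, "gripper": 0.6}, {"tx": 0.108, "ty": -0.145, "tz": 0, "wx": 0, "wy": 0, "wz": 0, "gripper": 0.6}, {"tx": 0.108, "ty": -0.145, "tz": 0, "wx": 0, "wy": 0, "wz": 0, "gripper": 0.6}, {"tx": 0.108, "ty": -0.145, "tz": 0, "wx": 0, "wy": 0, "wz": 0, "gripper": 0.6}, {"tx": 0.108, "ty": -0.145, "tz": 0, "wx": 0, "wy": 0, "wz": 0, "gripper": 0.6}]'

```text
t: 2.23
tool_pos: [462.1, 302.1, 238.4]
eef_rot: [[0.963, 0.27, -0.001], [0.27, -0.963, -0.001], [-0.001, 0.0, -1.0]]
wrist_force: [-0.0, -0.2, 0.6]
gripper_width: 51.2
grasp_force: 0.0
```

```bash
python3 - <<'E'
from h import *
s=sense();W=calibration('wrist');print(s['t'],s['tool_pos'])
im=snapshot('wrist');cv2.imwrite('pics/w1.png',im)
import pickle;pickle.dump((W,s),open('w1.pkl','wb'))
h=hsv(im)
for X in ((500.7,315.8,107),(423.5,293.4,107)): 
    p=proj(W,X);print(p,h[int(p[1]),int(p[0])] if 0<=p[1]<384 else '')
for c in blobs(rng(h,(5,140,130),(20,255,255)),60):
    (x,y),r=cv2.minEnclosingCircle(c);print(cv2.boundingRect(c),(x,y),r,cv2.contourArea(c),plane(W,(x,y),108).round(1))
E
```

```text
2.2333 [462.05160556 302.07278414 238.39283123]
[253.59279071 146.57706547] [ 20 174 232]
[254.31666765 213.34208163] [ 13 182 228]
(318, 220, 63, 53) (350.1543273925781, 246.1913604736328) 34.755126953125 1183.0 [414.  164.4 108. ]
(235, 121, 36, 102) (252.0, 170.06930541992188) 51.930789947509766 2415.5 [474.2 310.3 108. ]
(381, 17, 29, 80) (403.5, 56.5) 39.88117218017578 224.0 [638.6 186.3 108. ]
```

View pics/w1.png

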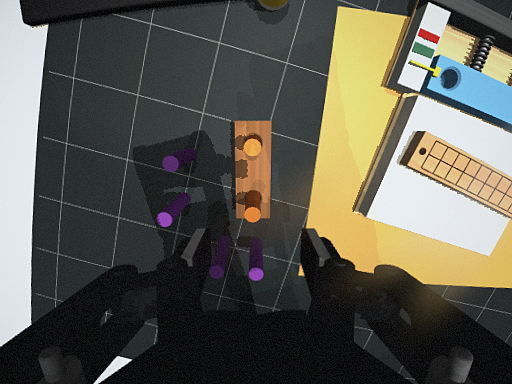

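The wrist view shows the pin tops at about (252,147) and (253,214) in the rack, with the purple rods clear of it. This agrees with the first estimates.

```bash
python3 - <<'E'
from h import *
import pickle
W,s=pickle.load(open('w1.pkl','rb'));im=cv2.imread('pics/w1.png');h=hsv(im)
T=calibration('top');S=calibration('side')
q=[]
for c in blobs(rng(h[115:225,230:280],(8,160,200),(24,255,255)),60):
    (x,y),r=cv2.minEnclosingCircle(c);q.append((x+230,y+115));print(q[-1],r,cv2.contourArea(c))
q.sort(key=lambda p:p[1])
for p,t,d in zip(q,[(149.9,192.6),(155.2,220)],[(176.1,260.9),(208.6,270.4)]):
    X,e=tri((W,p),(S,d),(T,t));print(X.round(1),e,plane(W,p,110).round(1), tri((W,p),(T,t))[0].round(1),tri((W,p),(S,d))[0].round(1))
# board and hole seen from wrist
print('board front-left etc', [plane(W,p,62).round(1) for p in [(421,131),(401,160)]], 'hole',plane(W,(450.5,77.5),38).round(1))
E
```

```text
(252.0, 214.5) 8.01570987701416 166.5
(252.0, 147.2727279663086) 8.825776100158691 216.0
[500.  316.4 106.6] 1.1353693274728192 [499.7 317.4 110. ] [500.2 316.6 107. ] [499.2 317.  107.5]
[422.3 294.4 106.6] 1.7298883477407245 [422.3 296.  110. ] [422.2 294.3 106.8] [421.6 295.7 108.2]
board front-left etc [array([577.8, 108.1,  62. ]), array([534.5, 119.2,  62. ])] hole [660.2  81.6  38. ]
```

>>> send_rows --plan '[{"tx": 0.04, "ty": -0.004, "tz": 0.04, "wx": 0, "wy": 0, "wz": 0, "gripper": 0.6}, {"tx": 0.04, "ty": -0.004, "tz": 0.08, "wx": 0, "wy": 0, "wz": 0, "gripper": 0.6}, {"tx": 0.04, "ty": -0.004, "tz": 0.1, "wx": 0, "wy": 0, "wz": 0, "gripper": 0.6}, {"tx": 0.04, "ty": -0.004, "tz": 0.1, "wx": 0, "wy": 0, "wz": 0, "gripper": 0.6}, {"tx": 0.04, "ty": -0.004, "tz": 0.1, "wx": 0, "wy": 0, "wz": 0, "gripper": 0.6}]'

```text
t: 2.7
tool_pos: [499.4, 315.3, 139.4]
eef_rot: [[0.964, 0.267, -0.002], [0.267, -0.964, -0.001], [-0.002, 0.0, -1.0]]
wrist_force: [1.8, 0.7, 1.2]
gripper_width: 51.4
grasp_force: 0.0
```

```bash
cat > to.py <<'E'
import sys
from h import *
# usage: to.py x y z [yaw]  -> shift in tool axes (m) from measured pose
s=sense();R=np.array(s['eef_rot']);p=np.array(s['tool_pos']);X=np.float64(sys.argv[1:4])
print('t',round(s['t'],2),'pos',p.round(1),'yaw',round(np.degrees(np.arctan2(R[1,0],R[0,0])),2),'zaxis',R[:,2].round(4),'F',np.round(s['wrist_force'],1),'w',round(s['gripper_width'],1))
print('shift m',(R.T@(X-p)/1000).round(4))
if len(sys.argv)>4:
    y=np.radians(float(sys.argv[4]));G=np.array([[np.cos(y),np.sin(y),0],[np.sin(y),-np.cos(y),0],[0,0,-1]])
    print('turn/30',(np.degrees(cv2.Rodrigues(R.T@G)[0].ravel())/30).round(4))
E
python3 to.py 500 316.7 68 15.6
```

```text
t 2.7 pos [499.4 315.3 139.4] yaw 15.51 zaxis [-1.6e-03 -9.0e-04 -1.0e+00] F [1.8 0.7 1.2] w 51.4
shift m [ 0.001  -0.0013  0.0714]
turn/30 [ 0.0009  0.0035 -0.0029]
```

Aligned; descend, grip and lift.

>>> send_rows --grip_force 30 --plan '[{"tx": 0, "ty": -0.001, "tz": 0.035, "wx": 0, "wy": 0, "wz": 0, "gripper": 0.6}, {"tx": 0, "ty": -0.001, "tz": 0.071, "wx": 0, "wy": 0, "wz": 0, "gripper": 0.6}, {"tx": 0, "ty": -0.001, "tz": 0.071, "wx": 0, "wy": 0, "wz": 0, "gripper": 0.6}, {"tx": 0, "ty": -0.001, "tz": 0.071, "wx": 0, "wy": 0, "wz": 0, "gripper": 0.1}, {"tx": 0, "ty": -0.001, "tz": 0.071, "wx": 0, "wy": 0, "wz": 0, "gripper": 0.1}, {"tx": 0, "ty": -0.001, "tz": 0.071, "wx": 0, "wy": 0, "wz": 0, "gripper": 0.1}, {"tx": 0, "ty": -0.001, "tz": 0.071, "wx": 0, "wy": 0, "wz": 0, "gripper": 0.1}, {"tx": 0, "ty": -0.001, "tz": 0.071, "wx": 0, "wy": 0, "wz": 0, "gripper": 0.1}, {"tx": 0, "ty": -0.001, "tz": 0.071, "wx": 0, "wy": 0, "wz": 0, "gripper": 0.1}]'

```text
t: 3.45
tool_pos: [501.2, 318.1, 71.9]
eef_rot: [[0.963, 0.268, 0.005], [0.268, -0.963, 0.003], [0.006, -0.001, -1.0]]
wrist_force: [0.5, -1.1, 9.3]
gripper_width: 17.9
grasp_force: 29.1
```

```bash
python3 to.py 500 316.7 200 15.6; python3 -c "
from bench import sense;print(sense()['grasp_force'])"
```

```text
t 3.45 pos [501.2 318.1  71.9] yaw 15.57 zaxis [ 0.0051  0.0027 -1.    ] F [ 0.5 -1.1  9.3] w 17.9
shift m [-0.0008  0.0009 -0.1281]
turn/30 [-0.0023 -0.0107 -0.001 ]
29.0529602766037
```

>>> send_rows --plan '[{"tx": -0.001, "ty": 0.001, "tz": -0.03, "wx": 0, "wy": 0, "wz": 0, "gripper": 0.1}, {"tx": -0.001, "ty": 0.001, "tz": -0.07, "wx": 0, "wy": 0, "wz": 0, "gripper": 0.1}, {"tx": -0.001, "ty": 0.001, "tz": -0.11, "wx": 0, "wy": 0, "wz": 0, "gripper": 0.1}, {"tx": -0.048, "ty": 0.317, "tz": -0.12, "wx": 0, "wy": 0, "wz": 0.587, "gripper": 0.1}, {"tx": -0.048, "ty": 0.317, "tz": -0.12, "wx": 0, "wy": 0, "wz": 0.587, "gripper": 0.1}, {"tx": -0.048, "ty": 0.317, "tz": -0.12, "wx": 0, "wy": 0, "wz": 0.587, "gripper": 0.1}, {"tx": -0.048, "ty": 0.317, "tz": -0.12, "wx": 0, "wy": 0, "wz": 0.587, "gripper": 0.1}, {"tx": -0.048, "ty": 0.317, "tz": -0.12, "wx": 0, "wy": 0, "wz": 0.587, "gripper": 0.1}, {"tx": -0.048, "ty": 0.317, "tz": -0.12, "wx": 0, "wy": 0, "wz": 0.587, "gripper": 0.1}, {"tx": -0.048, "ty": 0.317, "tz": -0.12, "wx": 0, "wy": 0, "wz": 0.587, "gripper": 0.1}, {"tx": -0.048, "ty": 0.317, "tz": -0.12, "wx": 0, "wy": 0, "wz": 0.587, "gripper": 0.1}, {"tx": -0.048, "ty": 0.317, "tz": -0.12, "wx": 0, "wy": 0, "wz": 0.587, "gripper": 0.1}, {"tx": -0.048, "ty": 0.317, "tz": -0.12, "wx": 0, "wy": 0, "wz": 0.587, "gripper": 0.1}, {"tx": -0.048, "ty": 0.317, "tz": -0.12, "wx": 0, "wy": 0, "wz": 0.587, "gripper": 0.1}, {"tx": -0.048, "ty": 0.317, "tz": -0.12, "wx": 0, "wy": 0, "wz": 0.587, "gripper": 0.1}]'

```text
t: 4.7
tool_pos: [538.5, 0.1, 189.1]
eef_rot: [[0.999, -0.034, 0.001], [-0.034, -0.999, 0.0], [0.001, -0.0, -1.0]]
wrist_force: [0.5, 0.4, -0.6]
gripper_width: 17.4
grasp_force: 29.4
```

```bash
python3 to.py 660 80 170 -2; python3 - <<'E'
from h import *
import pickle
W=calibration('wrist');s=sense();im=snapshot('wrist');cv2.imwrite('pics/w2.png',im);pickle.dump((W,s),open('w2.pkl','wb'))
h=hsv(im)
for c in blobs(rng(h,(92,70,110),(112,255,255)),300):
    m=np.zeros(h.shape[:2],np.uint8);cv2.fillPoly(m,[cv2.convexHull(c)],255);m=cv2.erode(m,np.ones((5,5)))
    print('bar',cv2.boundingRect(c),cv2.boxPoints(cv2.minAreaRect(c)).round(1).tolist())
    k=cv2.bitwise_and(m,255-rng(h,(92,70,110),(112,255,255)))
    for q in blobs(k,20): e=cv2.fitEllipse(q);print(' hole',np.round(e[0],1),np.round(e[1],1),plane(W,e[0],38).round(1))
E
```

```text
t 4.7 pos [5.385e+02 1.000e-01 1.891e+02] yaw -1.97 zaxis [ 0.0012  0.     -1.    ] F [ 0.5  0.4 -0.6] w 17.4
shift m [ 0.1187 -0.084   0.0192]
turn/30 [-0.0002 -0.0023  0.0011]
bar (157, 56, 188, 45) [[156.89999389648438, 56.29999923706055], [344.0, 55.29999923706055], [344.20001220703125, 99.0], [157.1999969482422, 100.0]]
 hole [339.6  78.5] [ 4.4 14.2] [ 653.  -100.3   38. ]
 hole [161.4  78.3] [ 4.1 15.3] [660.5 105.8  38. ]
 hole [321.1  77.4] [17.8 20.5] [654.6 -78.7  38. ]
 hole [181.8  78.6] [19.1 21.4] [659.  82.  38.]
```

View pics/w2.png

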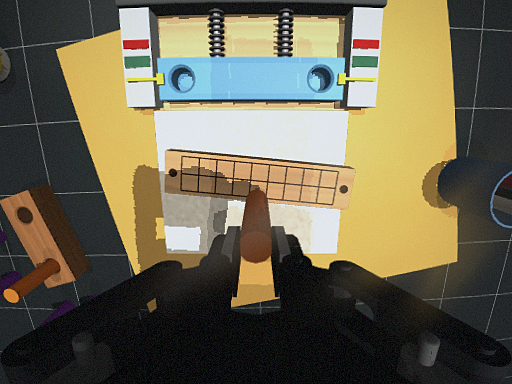

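The wrist view shows both holes at (182,78) and (321,77), the pin upright in the fingers, and the board at about (258,180). Next I'll move over the left hole and check the pin foot against its mouth.

>>> send_rows --plan '[{"tx": 0.03, "ty": -0.025, "tz": 0, "wx": 0, "wy": 0, "wz": 0, "gripper": 0.1}, {"tx": 0.07, "ty": -0.05, "tz": 0.02, "wx": 0, "wy": 0, "wz": 0, "gripper": 0.1}, {"tx": 0.1, "ty": -0.075, "tz": 0.04, "wx": 0, "wy": 0, "wz": 0, "gripper": 0.1}, {"tx": 0.119, "ty": -0.085, "tz": 0.065, "wx": 0, "wy": 0, "wz": 0, "gripper": 0.1}, {"tx": 0.119, "ty": -0.085, "tz": 0.065, "wx": 0, "wy": 0, "wz": 0, "gripper": 0.1}, {"tx": 0.119, "ty": -0.085, "tz": 0.065, "wx": 0, "wy": 0, "wz": 0, "gripper": 0.1}]'

```text
t: 5.25
tool_pos: [659.6, 81.6, 119.8]
eef_rot: [[0.999, -0.033, -0.005], [-0.033, -0.999, -0.0], [-0.005, 0.001, -1.0]]
wrist_force: [0.2, -0.3, 0.4]
gripper_width: 17.6
grasp_force: 29.4
```

```bash
python3 to.py 659.5 81.2 72 -2; python3 - <<'E'
from h import *
import pickle
W=calibration('wrist');s=sense();im=snapshot('wrist');cv2.imwrite('pics/w3.png',im);pickle.dump((W,s),open('w3.pkl','wb'))
p=np.array(s['tool_pos'])
print('tcp px',proj(W,p),'foot',proj(W,p-[0,0,62]),'hole',proj(W,(659.5,81.2,38)))
a=im[110:310,150:360];b=cv2.resize(a,(630,600),interpolation=cv2.INTER_CUBIC);cv2.imwrite('pics/w3c.png',b)
side=snapshot('side');cv2.imwrite('pics/s3.png',side);top=snapshot('top');cv2.imwrite('pics/t3.png',top)
E
```

```text
t 5.25 pos [659.6  81.6 119.8] yaw -1.89 zaxis [-5.3e-03 -4.0e-04 -1.0e+00] F [ 0.2 -0.3  0.4] w 17.6
shift m [0.0002 0.0003 0.0478]
turn/30 [0.0011 0.0101 0.0037]
tcp px [256.5886531  220.96453226] foot [256.31204768 196.97966795] hole [256.62689003 191.64453511]
```

View pics/w3c.png

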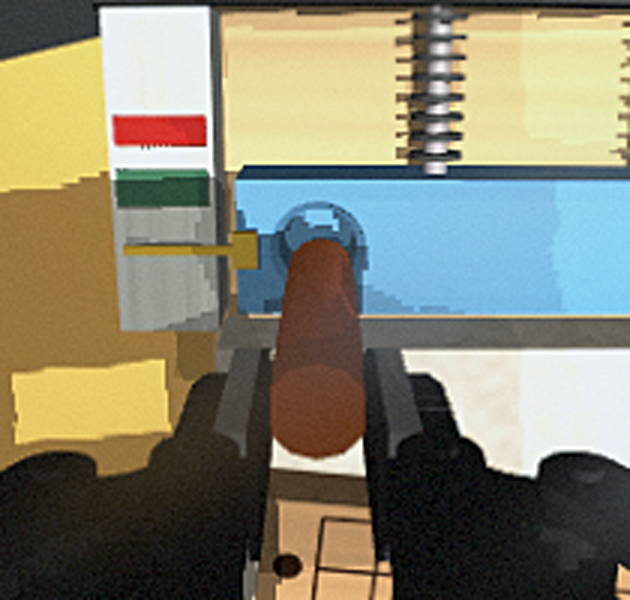

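The pin foot centre is at about (256.7,199.7), the TCP-based prediction is 197.0, and the hole is at (256.5,191.3). So the pin sits about 2 mm back in x, and I'll correct that while descending.

>>> send_rows --plan '[{"tx": 0.002, "ty": 0, "tz": 0.0, "wx": 0, "wy": 0.01, "wz": 0, "gripper": 0.1}, {"tx": 0.002, "ty": 0, "tz": 0.015, "wx": 0, "wy": 0.01, "wz": 0, "gripper": 0.1}, {"tx": 0.002, "ty": 0, "tz": 0.025, "wx": 0, "wy": 0.01, "wz": 0, "gripper": 0.1}, {"tx": 0.002, "ty": 0, "tz": 0.033, "wx": 0, "wy": 0.01, "wz": 0, "gripper": 0.1}, {"tx": 0.002, "ty": 0, "tz": 0.033, "wx": 0, "wy": 0.01, "wz": 0, "gripper": 0.1}, {"tx": 0.002, "ty": 0, "tz": 0.033, "wx": 0, "wy": 0.01, "wz": 0, "gripper": 0.1}]'

```text
t: 5.9
tool_pos: [662.2, 79.6, 90.3]
eef_rot: [[0.999, -0.036, 0.005], [-0.036, -0.999, -0.0], [0.005, 0.0, -1.0]]
wrist_force: [1.2, -0.1, -0.7]
gripper_width: 17.9
grasp_force: 29.5
```

>>> send_rows --plan '[{"tx": 0, "ty": 0, "tz": 0.006, "wx": 0, "wy": 0, "wz": 0, "gripper": 0.1}, {"tx": 0, "ty": 0, "tz": 0.011, "wx": 0, "wy": 0, "wz": 0, "gripper": 0.1}, {"tx": 0, "ty": 0, "tz": 0.015, "wx": 0, "wy": 0, "wz": 0, "gripper": 0.1}, {"tx": 0, "ty": 0, "tz": 0.015, "wx": 0, "wy": 0, "wz": 0, "gripper": 0.1}, {"tx": 0, "ty": 0, "tz": 0.015, "wx": 0, "wy": 0, "wz": 0, "gripper": 0.1}]'

```text
t: 6.32
tool_pos: [662.3, 79.7, 74.9]
eef_rot: [[0.999, -0.036, 0.005], [-0.036, -0.999, -0.0], [0.005, 0.0, -1.0]]
wrist_force: [0.3, -0.6, 0.4]
gripper_width: 18.0
grasp_force: 29.5
```

Inserted freely. Release, and rise.

>>> send_rows --plan '[{"tx": 0, "ty": 0, "tz": 0, "wx": 0, "wy": 0, "wz": 0, "gripper": 0.5}, {"tx": 0, "ty": 0, "tz": 0, "wx": 0, "wy": 0, "wz": 0, "gripper": 0.5}, {"tx": 0, "ty": 0, "tz": 0, "wx": 0, "wy": 0, "wz": 0, "gripper": 0.5}, {"tx": 0, "ty": 0, "tz": 0, "wx": 0, "wy": 0, "wz": 0, "gripper": 0.5}, {"tx": 0, "ty": 0, "tz": 0, "wx": 0, "wy": 0, "wz": 0, "gripper": 0.5}, {"tx": 0, "ty": 0, "tz": -0.03, "wx": 0, "wy": 0, "wz": 0, "gripper": 0.5}, {"tx": 0, "ty": 0, "tz": -0.07, "wx": 0, "wy": 0, "wz": 0, "gripper": 0.5}, {"tx": 0, "ty": 0, "tz": -0.11, "wx": 0, "wy": 0, "wz": 0, "gripper": 0.6}, {"tx": 0, "ty": 0, "tz": -0.11, "wx": 0, "wy": 0, "wz": 0, "gripper": 0.6}, {"tx": 0, "ty": 0, "tz": -0.11, "wx": 0, "wy": 0, "wz": 0, "gripper": 0.6}]'

```text
t: 7.15
tool_pos: [662.7, 79.8, 188.0]
eef_rot: [[0.999, -0.035, 0.01], [-0.035, -0.999, 0.0], [0.01, -0.0, -1.0]]
wrist_force: [0.2, 0.2, -0.3]
gripper_width: 51.3
grasp_force: 0.0
```

```bash
python3 to.py 423 295.5 145 15.6; python3 - <<'E'
from h import *
import pickle
W=calibration('wrist');T=calibration('top');S=calibration('side')
ims={n:snapshot(n) for n in('wrist','top','side')}
for n in ims: cv2.imwrite(f'pics/{n}4.png',ims[n])
for n,c in(('wrist',W),('top',T),('side',S)):
    im=ims[n];h=hsv(im)
    X=proj(c,(661,81,108)).round(1);print(n,'expected top',X)
    m=rng(h,(5,140,140) ,(24,255,255));x,y=int(X[0]),int(X[1]);q=m[max(0,y-20):y+20,max(0,x-20):x+20]
    for b in blobs(q,15):
        (u,v),r=cv2.minEnclosingCircle(b);print(u+max(0,x-20),v+max(0,y-20),r,cv2.contourArea(b))
E
```

```text
t 7.15 pos [662.7  79.8 188. ] yaw -2.03 zaxis [ 1.020e-02  1.000e-04 -9.999e-01] F [ 0.2  0.2 -0.3] w 51.3
shift m [-0.2477 -0.207   0.0406]
turn/30 [ 0.0021 -0.0195 -0.5878]
wrist expected top [255.2 195. ]
256.5 195.5 9.617792129516602 258.0
top expected top [235.1 143.3]
side expected top [191.  179.8]
```

>>> send_rows --plan '[{"tx": -0.249, "ty": -0.207, "tz": 0.0, "wx": 0, "wy": -0.02, "wz": -0.588, "gripper": 0.6}, {"tx": -0.249, "ty": -0.207, "tz": 0.0, "wx": 0, "wy": -0.02, "wz": -0.588, "gripper": 0.6}, {"tx": -0.249, "ty": -0.207, "tz": 0.02, "wx": 0, "wy": -0.02, "wz": -0.588, "gripper": 0.6}, {"tx": -0.249, "ty": -0.207, "tz": 0.03, "wx": 0, "wy": -0.02, "wz": -0.588, "gripper": 0.6}, {"tx": -0.249, "ty": -0.207, "tz": 0.04, "wx": 0, "wy": -0.02, "wz": -0.588, "gripper": 0.6}, {"tx": -0.249, "ty": -0.207, "tz": 0.04, "wx": 0, "wy": -0.02, "wz": -0.588, "gripper": 0.6}, {"tx": -0.249, "ty": -0.207, "tz": 0.04, "wx": 0, "wy": -0.02, "wz": -0.588, "gripper": 0.6}, {"tx": -0.249, "ty": -0.207, "tz": 0.04, "wx": 0, "wy": -0.02, "wz": -0.588, "gripper": 0.6}, {"tx": -0.249, "ty": -0.207, "tz": 0.04, "wx": 0, "wy": -0.02, "wz": -0.588, "gripper": 0.6}, {"tx": -0.249, "ty": -0.207, "tz": 0.04, "wx": 0, "wy": -0.02, "wz": -0.588, "gripper": 0.6}, {"tx": -0.249, "ty": -0.207, "tz": 0.04, "wx": 0, "wy": -0.02, "wz": -0.588, "gripper": 0.6}, {"tx": -0.249, "ty": -0.207, "tz": 0.04, "wx": 0, "wy": -0.02, "wz": -0.588, "gripper": 0.6}, {"tx": -0.249, "ty": -0.207, "tz": 0.04, "wx": 0, "wy": -0.02, "wz": -0.588, "gripper": 0.6}]'

```text
t: 8.38
tool_pos: [421.3, 294.7, 143.7]
eef_rot: [[0.964, 0.268, -0.005], [0.268, -0.964, -0.002], [-0.005, 0.0, -1.0]]
wrist_force: [-0.3, 0.2, 0.3]
gripper_width: 51.2
grasp_force: 0.0
```

```bash
python3 to.py 422.3 295.5 68 15.6; python3 - <<'E'
from h import *
W=calibration('wrist');im=snapshot('wrist');cv2.imwrite('pics/w5.png',im);h=hsv(im)
X=proj(W,(422.3,295,109));print(X)
for b in blobs(rng(h,(5,140,150),(24,255,255)),60):
    (u,v),r=cv2.minEnclosingCircle(b)
    if abs(u-X[0])<60 and abs(v-X[1])<60: print(u,v,r,cv2.contourArea(b),cv2.boundingRect(b),plane(W,(u,v),110).round(1))
E
```

```text
t 8.38 pos [421.3 294.7 143.7] yaw 15.52 zaxis [-0.0053 -0.0016 -1.    ] F [-0.3  0.2  0.3] w 51.2
shift m [ 0.0016 -0.0005  0.0757]
turn/30 [ 0.0002  0.0105 -0.0027]
[256.30910747 205.03532273]
249.5 202.5 15.890348434448242 263.5 (234, 194, 32, 18) [423.2 301.1 110. ]
```

>>> send_rows --grip_force 30 --plan '[{"tx": 0.002, "ty": 0, "tz": 0.035, "wx": 0, "wy": 0.01, "wz": 0, "gripper": 0.6}, {"tx": 0.002, "ty": 0, "tz": 0.071, "wx": 0, "wy": 0.01, "wz": 0, "gripper": 0.6}, {"tx": 0.002, "ty": 0, "tz": 0.071, "wx": 0, "wy": 0.01, "wz": 0, "gripper": 0.6}, {"tx": 0.002, "ty": 0, "tz": 0.071, "wx": 0, "wy": 0.01, "wz": 0, "gripper": 0.1}, {"tx": 0.002, "ty": 0, "tz": 0.071, "wx": 0, "wy": 0.01, "wz": 0, "gripper": 0.1}, {"tx": 0.002, "ty": 0, "tz": 0.071, "wx": 0, "wy": 0.01, "wz": 0, "gripper": 0.1}, {"tx": 0.002, "ty": 0, "tz": 0.071, "wx": 0, "wy": 0.01, "wz": 0, "gripper": 0.1}, {"tx": 0.002, "ty": 0, "tz": 0.071, "wx": 0, "wy": 0.01, "wz": 0, "gripper": 0.1}, {"tx": 0.002, "ty": 0, "tz": 0.071, "wx": 0, "wy": 0.01, "wz": 0, "gripper": 0.1}]'

```text
t: 9.18
tool_pos: [423.2, 296.5, 75.0]
eef_rot: [[0.963, 0.269, 0.003], [0.269, -0.963, 0.002], [0.004, -0.001, -1.0]]
wrist_force: [-0.0, -0.3, 8.6]
gripper_width: 17.1
grasp_force: 29.4
```

```bash
python3 to.py 656.5 -79.5 190 -2
```

```text
t 9.18 pos [423.2 296.5  75. ] yaw 15.6 zaxis [ 0.0033  0.0019 -1.    ] F [-0.  -0.3  8.6] w 17.1
shift m [ 0.1239  0.4248 -0.1149]
turn/30 [-0.0029 -0.0068  0.5868]
```

>>> send_rows --plan '[{"tx": 0, "ty": 0, "tz": -0.03, "wx": 0, "wy": 0, "wz": 0, "gripper": 0.1}, {"tx": 0, "ty": 0, "tz": -0.07, "wx": 0, "wy": 0, "wz": 0, "gripper": 0.1}, {"tx": 0, "ty": 0, "tz": -0.11, "wx": 0, "wy": 0, "wz": 0, "gripper": 0.1}, {"tx": 0.124, "ty": 0.425, "tz": -0.115, "wx": 0, "wy": -0.007, "wz": 0.587, "gripper": 0.1}, {"tx": 0.124, "ty": 0.425, "tz": -0.115, "wx": 0, "wy": -0.007, "wz": 0.587, "gripper": 0.1}, {"tx": 0.124, "ty": 0.425, "tz": -0.115, "wx": 0, "wy": -0.007, "wz": 0.587, "gripper": 0.1}, {"tx": 0.124, "ty": 0.425, "tz": -0.115, "wx": 0, "wy": -0.007, "wz": 0.587, "gripper": 0.1}, {"tx": 0.124, "ty": 0.425, "tz": -0.115, "wx": 0, "wy": -0.007, "wz": 0.587, "gripper": 0.1}, {"tx": 0.124, "ty": 0.425, "tz": -0.115, "wx": 0, "wy": -0.007, "wz": 0.587, "gripper": 0.1}, {"tx": 0.124, "ty": 0.425, "tz": -0.115, "wx": 0, "wy": -0.007, "wz": 0.587, "gripper": 0.1}, {"tx": 0.124, "ty": 0.425, "tz": -0.115, "wx": 0, "wy": -0.007, "wz": 0.587, "gripper": 0.1}, {"tx": 0.124, "ty": 0.425, "tz": -0.115, "wx": 0, "wy": -0.007, "wz": 0.587, "gripper": 0.1}, {"tx": 0.124, "ty": 0.425, "tz": -0.115, "wx": 0, "wy": -0.007, "wz": 0.587, "gripper": 0.1}, {"tx": 0.124, "ty": 0.425, "tz": -0.115, "wx": 0, "wy": -0.007, "wz": 0.587, "gripper": 0.1}, {"tx": 0.124, "ty": 0.425, "tz": -0.115, "wx": 0, "wy": -0.007, "wz": 0.587, "gripper": 0.1}, {"tx": 0.124, "ty": 0.425, "tz": -0.115, "wx": 0, "wy": -0.007, "wz": 0.587, "gripper": 0.1}, {"tx": 0.124, "ty": 0.425, "tz": -0.115, "wx": 0, "wy": -0.007, "wz": 0.587, "gripper": 0.1}, {"tx": 0.124, "ty": 0.425, "tz": -0.115, "wx": 0, "wy": -0.007, "wz": 0.587, "gripper": 0.1}]'

```text
t: 10.68
tool_pos: [655.6, -79.0, 188.7]
eef_rot: [[0.999, -0.034, -0.003], [-0.034, -0.999, -0.0], [-0.003, 0.001, -1.0]]
wrist_force: [0.6, 0.8, 0.3]
gripper_width: 16.7
grasp_force: 29.3
```

>>> send_rows --plan '[{"tx": 0, "ty": 0, "tz": 0.035, "wx": 0, "wy": 0, "wz": 0, "gripper": 0.1}, {"tx": 0, "ty": 0, "tz": 0.067, "wx": 0, "wy": 0, "wz": 0, "gripper": 0.1}, {"tx": 0, "ty": 0, "tz": 0.067, "wx": 0, "wy": 0, "wz": 0, "gripper": 0.1}, {"tx": 0, "ty": 0, "tz": 0.067, "wx": 0, "wy": 0, "wz": 0, "gripper": 0.1}]'

```text
t: 11.02
tool_pos: [655.0, -79.2, 120.7]
eef_rot: [[0.999, -0.034, -0.006], [-0.034, -0.999, -0.0], [-0.006, 0.0, -1.0]]
wrist_force: [-0.1, 0.5, 0.2]
gripper_width: 16.7
grasp_force: 29.4
```

```bash
python3 to.py 656.5 -79.5 88 -2; python3 - <<'E'
from h import *
import pickle
W=calibration('wrist');s=sense();im=snapshot('wrist');cv2.imwrite('pics/w6.png',im)
p=np.array(s['tool_pos'])
print('foot',proj(W,p-[0,0,65]),'hole',proj(W,(654.4,-79.7,38)))
a=im[110:310,150:360];b=cv2.resize(a,(630,600),interpolation=cv2.INTER_CUBIC);cv2.imwrite('pics/w6c.png',b)
E
```

```text
t 11.02 pos [655.  -79.2 120.7] yaw -1.94 zaxis [-0.0059 -0.     -1.    ] F [-0.1  0.5  0.2] w 16.7
shift m [0.0017 0.0003 0.0327]
turn/30 [0.0005 0.0113 0.0019]
foot [256.2971201  196.08757954] hole [256.81356705 191.87093962]
```

View pics/w6c.png

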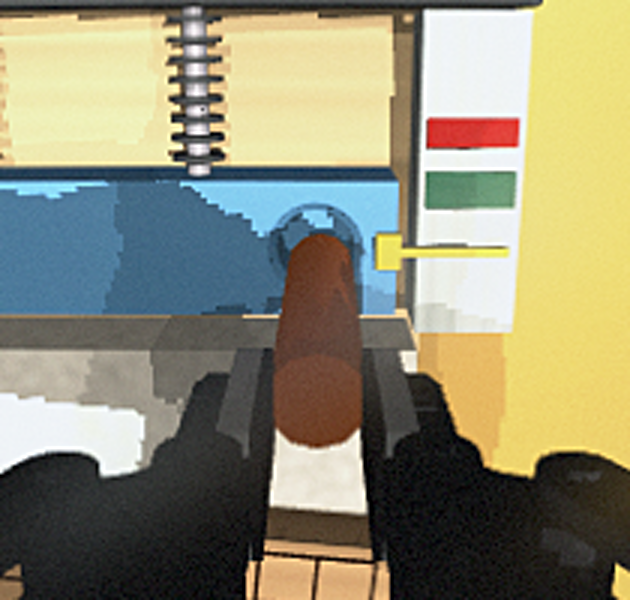

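The hole centre is at about (255.3,192.3) and the foot is about 2 mm back and 1 mm right of centre. I'll nudge it and lower.

>>> send_rows --plan '[{"tx": 0.0015, "ty": -0.001, "tz": 0.0, "wx": 0, "wy": 0.011, "wz": 0, "gripper": 0.1}, {"tx": 0.0015, "ty": -0.001, "tz": 0.015, "wx": 0, "wy": 0.011, "wz": 0, "gripper": 0.1}, {"tx": 0.0015, "ty": -0.001, "tz": 0.025, "wx": 0, "wy": 0.011, "wz": 0, "gripper": 0.1}, {"tx": 0.0015, "ty": -0.001, "tz": 0.03, "wx": 0, "wy": 0.011, "wz": 0, "gripper": 0.1}, {"tx": 0.0015, "ty": -0.001, "tz": 0.03, "wx": 0, "wy": 0.011, "wz": 0, "gripper": 0.1}, {"tx": 0.0015, "ty": -0.001, "tz": 0.03, "wx": 0, "wy": 0.011, "wz": 0, "gripper": 0.1}]'

```text
t: 11.57
tool_pos: [659.1, -79.8, 95.3]
eef_rot: [[0.999, -0.035, 0.009], [-0.035, -0.999, -0.003], [0.009, 0.002, -1.0]]
wrist_force: [-2.0, -2.8, 17.5]
gripper_width: 16.3
grasp_force: 53.5
```

>>> send_rows --plan '[{"tx": 0, "ty": 0, "tz": -0.02, "wx": 0, "wy": 0, "wz": 0, "gripper": 0.1}, {"tx": 0, "ty": 0, "tz": -0.025, "wx": 0, "wy": 0, "wz": 0, "gripper": 0.1}, {"tx": 0, "ty": 0, "tz": -0.025, "wx": 0, "wy": 0, "wz": 0, "gripper": 0.1}, {"tx": 0, "ty": 0, "tz": -0.025, "wx": 0, "wy": 0, "wz": 0, "gripper": 0.1}]'

```text
t: 11.9
tool_pos: [657.2, -79.1, 116.1]
eef_rot: [[0.999, -0.035, 0.003], [-0.035, -0.999, -0.001], [0.003, 0.001, -1.0]]
wrist_force: [0.3, 0.1, -0.7]
gripper_width: 16.9
grasp_force: 51.8
```

```bash
python3 to.py 655.5 -79 95 -2; python3 - <<'E'
from h import *
W=calibration('wrist');s=sense();im=snapshot('wrist');cv2.imwrite('pics/w7.png',im)
p=np.array(s['tool_pos'])
print('foot',proj(W,p-[0,0,65]),'hole',proj(W,(654.4,-79.7,38)))
a=im[110:310,150:360];b=cv2.resize(a,(630,600),interpolation=cv2.INTER_CUBIC);cv2.imwrite('pics/w7c.png',b)
E
```

```text
t 11.9 pos [657.2 -79.1 116.1] yaw -2.0 zaxis [ 3.e-03 -8.e-04 -1.e+00] F [ 0.3  0.1 -0.7] w 16.9
shift m [-0.0017 -0.0001  0.0211]
turn/30 [ 0.0012 -0.0058 -0.    ]
foot [256.26844955 196.68917633] hole [256.9309067  195.87329191]
```

View pics/w7c.png

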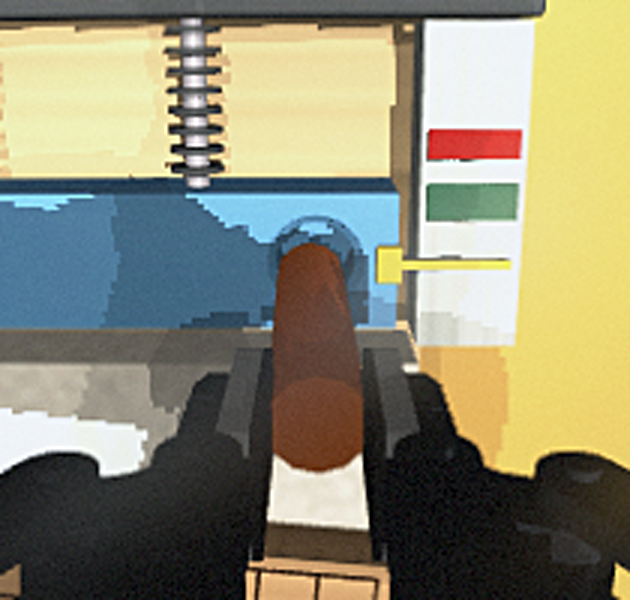

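```bash
python3 - <<'E'
from h import *
import pickle
W3,s3=pickle.load(open('w3.pkl','rb'))
print('first: foot',plane(W3,(256.7,199.7),58).round(1),'hole',plane(W3,(256.5,191.3),38).round(1),'tcp',s3['tool_pos'].round(1))
W=calibration('wrist')
print('hole',plane(W,(255.3,196.3),38).round(1))
for z in (51,55,59,63): 
    f=plane(W,(253.8,201.3),z);t=plane(W,(256,251.7),z+100);print(z,f.round(1),'top',t.round(1))
S=calibration('side');T=calibration('top')
im=snapshot('side');tp=snapshot('top');cv2.imwrite('pics/s7.png',im);cv2.imwrite('pics/t7.png',tp)
for nm,X in(('right foot',(655,-79,55)),('right top',(655,-79,155)),('left top',(660,81,108))): print(nm,proj(S,X).round(),proj(T,X).round())
h=hsv(im)
for b in blobs(rng(h,(4,170,60),(18,255,255)),12):
    r=cv2.boundingRect(b)
    if 160<r[0]<260 and 90<r[1]<230: print('side orange',r)
cv2.imwrite('pics/s7c.png',cv2.resize(im[90:230,160:300],(600,600),interpolation=cv2.INTER_CUBIC))
E
```

```text
first: foot [657.   81.3  58. ] hole [659.9  81.3  38. ] tcp [659.6  81.6 119.8]
hole [653.8 -78.   38. ]
51 [652.5 -76.6  51. ] top [651.2 -78.4 151. ]
55 [653.7 -76.6  55. ] top [653.3 -78.5 155. ]
59 [654.8 -76.7  59. ] top [655.3 -78.5 159. ]
63 [656.  -76.8  63. ] top [657.3 -78.6 163. ]
right foot [228. 167.] [288. 153.]
right top [227. 140.] [291. 143.]
left top [191. 180.] [235. 144.]
side orange (186, 178, 10, 24)
side orange (225, 139, 7, 29)
```

View pics/s7c.png

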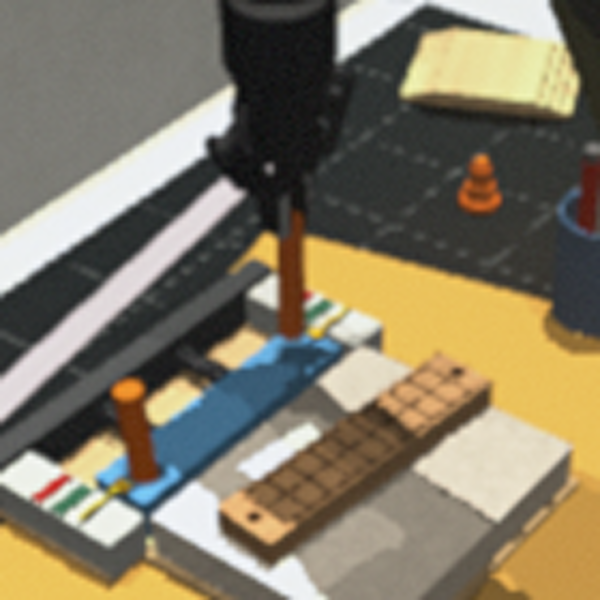

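The side view shows the left pin fully in and upright. The right pin hangs with its foot at about (228,166), so z ≈ 57, and it is about 1 mm off the hole. The fault was an x overshoot while moving down. I'll settle first, then descend slowly.

>>> send_rows --plan '[{"tx": -0.001, "ty": 0.001, "tz": 0.0, "wx": 0, "wy": 0, "wz": 0, "gripper": 0.1}, {"tx": -0.001, "ty": 0.001, "tz": 0.005, "wx": 0, "wy": 0, "wz": 0, "gripper": 0.1}, {"tx": -0.001, "ty": 0.001, "tz": 0.01, "wx": 0, "wy": 0, "wz": 0, "gripper": 0.1}, {"tx": -0.001, "ty": 0.001, "tz": 0.014, "wx": 0, "wy": 0, "wz": 0, "gripper": 0.1}, {"tx": -0.001, "ty": 0.001, "tz": 0.014, "wx": 0, "wy": 0, "wz": 0, "gripper": 0.1}, {"tx": -0.001, "ty": 0.001, "tz": 0.014, "wx": 0, "wy": 0, "wz": 0, "gripper": 0.1}]'

```text
t: 12.55
tool_pos: [655.8, -80.1, 101.3]
eef_rot: [[0.999, -0.035, 0.001], [-0.035, -0.999, -0.0], [0.001, 0.0, -1.0]]
wrist_force: [-0.2, 0.3, 0.1]
gripper_width: 17.1
grasp_force: 51.8
```

```bash
python3 to.py 655.7 -80.4 90 -2; python3 - <<'E'
from h import *
W=calibration('wrist');im=snapshot('wrist');cv2.imwrite('pics/w8.png',im)
print(proj(W,(653.8,-78,38)))
a=cv2.resize(im[150:250,200:310],(660,600),interpolation=cv2.INTER_CUBIC);cv2.imwrite('pics/w8c.png',a)
E
```

```text
t 12.55 pos [655.8 -80.1 101.3] yaw -2.01 zaxis [ 1.3e-03 -5.0e-04 -1.0e+00] F [-0.2  0.3  0.1] w 17.1
shift m [-0.0001  0.0003  0.0113]
turn/30 [ 0.0008 -0.0025 -0.0003]
[254.11355859 199.19028538]
```

View pics/w8c.png

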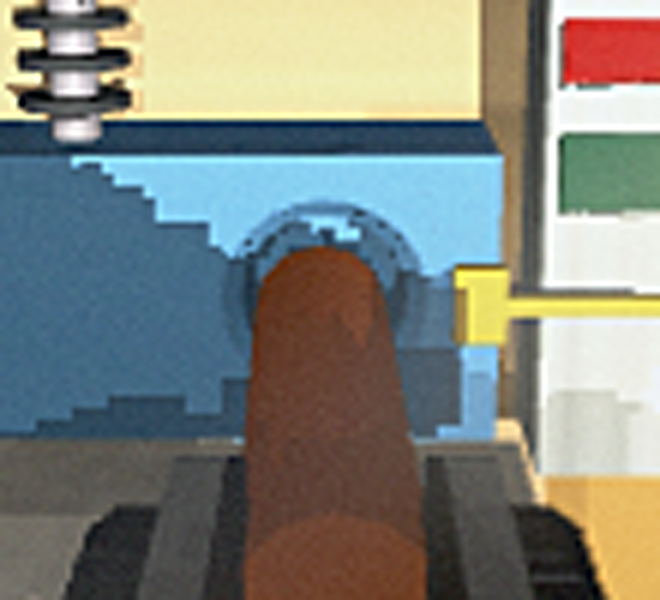

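The foot is centred on the hole to within about 0.5 mm. Lower it in small steps.

>>> send_rows --plan '[{"tx": 0, "ty": 0, "tz": 0.004, "wx": 0, "wy": 0, "wz": 0, "gripper": 0.1}, {"tx": 0, "ty": 0, "tz": 0.008, "wx": 0, "wy": 0, "wz": 0, "gripper": 0.1}, {"tx": 0, "ty": 0, "tz": 0.012, "wx": 0, "wy": 0, "wz": 0, "gripper": 0.1}, {"tx": 0, "ty": 0, "tz": 0.014, "wx": 0, "wy": 0, "wz": 0, "gripper": 0.1}, {"tx": 0, "ty": 0, "tz": 0.014, "wx": 0, "wy": 0, "wz": 0, "gripper": 0.1}]'

```text
t: 13.02
tool_pos: [655.7, -80.1, 87.0]
eef_rot: [[0.999, -0.035, 0.001], [-0.035, -0.999, -0.0], [0.001, 0.0, -1.0]]
wrist_force: [1.2, -0.5, 0.0]
gripper_width: 16.6
grasp_force: 51.8
```

>>> send_rows --plan '[{"tx": 0, "ty": 0, "tz": 0.005, "wx": 0, "wy": 0, "wz": 0, "gripper": 0.1}, {"tx": 0, "ty": 0, "tz": 0.01, "wx": 0, "wy": 0, "wz": 0, "gripper": 0.1}, {"tx": 0, "ty": 0, "tz": 0.015, "wx": 0, "wy": 0, "wz": 0, "gripper": 0.1}, {"tx": 0, "ty": 0, "tz": 0.015, "wx": 0, "wy": 0, "wz": 0, "gripper": 0.1}, {"tx": 0, "ty": 0, "tz": 0.015, "wx": 0, "wy": 0, "wz": 0, "gripper": 0.1}]'

```text
t: 13.43
tool_pos: [655.8, -80.1, 72.4]
eef_rot: [[0.999, -0.035, 0.001], [-0.035, -0.999, -0.001], [0.001, 0.0, -1.0]]
wrist_force: [-0.4, 0.6, -0.2]
gripper_width: 16.6
grasp_force: 51.8
```

>>> send_rows --plan '[{"tx": 0, "ty": 0, "tz": 0, "wx": 0, "wy": 0, "wz": 0, "gripper": 0.5}, {"tx": 0, "ty": 0, "tz": 0, "wx": 0, "wy": 0, "wz": 0, "gripper": 0.5}, {"tx": 0, "ty": 0, "tz": 0, "wx": 0, "wy": 0, "wz": 0, "gripper": 0.5}, {"tx": 0, "ty": 0, "tz": 0, "wx": 0, "wy": 0, "wz": 0, "gripper": 0.5}, {"tx": 0, "ty": 0, "tz": 0, "wx": 0, "wy": 0, "wz": 0, "gripper": 0.5}, {"tx": 0, "ty": 0, "tz": -0.03, "wx": 0, "wy": 0, "wz": 0, "gripper": 0.5}, {"tx": 0, "ty": 0, "tz": -0.07, "wx": 0, "wy": 0, "wz": 0, "gripper": 0.5}, {"tx": 0, "ty": 0, "tz": -0.11, "wx": 0, "wy": 0, "wz": 0, "gripper": 0.5}, {"tx": -0.187, "ty": -0.081, "tz": -0.12, "wx": 0, "wy": 0, "wz": 0, "gripper": 1}, {"tx": -0.187, "ty": -0.081, "tz": -0.12, "wx": 0, "wy": 0, "wz": 0, "gripper": 1}, {"tx": -0.187, "ty": -0.081, "tz": -0.12, "wx": 0, "wy": 0, "wz": 0, "gripper": 1}, {"tx": -0.187, "ty": -0.081, "tz": -0.12, "wx": 0, "wy": 0, "wz": 0, "gripper": 1}, {"tx": -0.187, "ty": -0.081, "tz": -0.12, "wx": 0, "wy": 0, "wz": 0, "gripper": 1}, {"tx": -0.187, "ty": -0.081, "tz": -0.12, "wx": 0, "wy": 0, "wz": 0, "gripper": 1}, {"tx": -0.187, "ty": -0.081, "tz": -0.12, "wx": 0, "wy": 0, "wz": 0, "gripper": 1}, {"tx": -0.187, "ty": -0.081, "tz": -0.12, "wx": 0, "wy": 0, "wz": 0, "gripper": 1}]'

```text
t: 14.77
tool_pos: [472.4, 7.3, 192.9]
eef_rot: [[0.999, -0.035, 0.003], [-0.035, -0.999, -0.001], [0.003, 0.001, -1.0]]
wrist_force: [-0.2, -0.0, 1.4]
gripper_width: 85.4
grasp_force: 0.0
```

```bash
python3 to.py 472 8.2 100 -2; python3 - <<'E'
from h import *
W=calibration('wrist');T=calibration('top');S=calibration('side')
ims={n:snapshot(n) for n in('wrist','top','side')}
for n,c in (('wrist',W),('top',T),('side',S)):
    im=ims[n];cv2.imwrite(f'pics/{n}9.png',im);h=hsv(im);print(n,'exp',proj(c,(660,81,108)).round(1),proj(c,(654.4,-79,108)).round(1))
    if n!='wrist':
        for b in blobs(rng(h,(4,150,60),(19,255,255)),12):
            r=cv2.boundingRect(b)
            if 150<r[0]<320 and 90<r[1]<230: print(' ',r,cv2.contourArea(b))
a=cv2.resize(ims['side'][130:230,170:300],(520,400),interpolation=cv2.INTER_CUBIC)
w=ims['wrist'];w=cv2.resize(w[0:384,:],(533,400));cv2.imwrite('pics/c9.png',cv2.resize(np.vstack([w[:,:520],a]),(390,600)))
E
```

```text
t 14.77 pos [472.4   7.3 192.9] yaw -2.0 zaxis [ 3.4e-03 -8.0e-04 -1.0e+00] F [-0.2 -0.   1.4] w 85.4
shift m [-0.0008 -0.001   0.0929]
turn/30 [ 0.0013 -0.0066 -0.    ]
wrist exp [164.6 -13.4] [347.7 -13.3]
top exp [235.1 143.7] [289.5 148.3]
side exp [191.2 179.9] [227.4 153.2]
  (162, 212, 25, 15) 17.5
  (222, 207, 91, 83) 3145.0
  (187, 178, 10, 24) 116.5
  (282, 159, 30, 14) 67.0
  (225, 152, 7, 22) 84.5
```

View pics/c9.png

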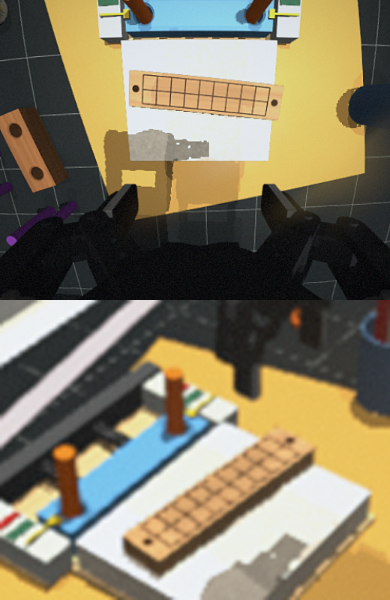

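Both pins stand in their holes, at side-view tops (191,180) and (228,154), and the pointers are at the zero end. The board lies ahead of the fingers. I have now viewed 12 pictures, two over the limit of 10, so I'll work from numbers from here on. Descend behind the board.

>>> send_rows --plan '[{"tx": -0.001, "ty": -0.001, "tz": 0.04, "wx": 0, "wy": -0.007, "wz": 0, "gripper": 1}, {"tx": -0.001, "ty": -0.001, "tz": 0.08, "wx": 0, "wy": -0.007, "wz": 0, "gripper": 1}, {"tx": -0.001, "ty": -0.001, "tz": 0.11, "wx": 0, "wy": -0.007, "wz": 0, "gripper": 1}, {"tx": -0.001, "ty": -0.001, "tz": 0.13, "wx": 0, "wy": -0.007, "wz": 0, "gripper": 1}, {"tx": -0.001, "ty": -0.001, "tz": 0.142, "wx": 0, "wy": -0.007, "wz": 0, "gripper": 1}, {"tx": -0.001, "ty": -0.001, "tz": 0.15, "wx": 0, "wy": -0.007, "wz": 0, "gripper": 1}, {"tx": -0.001, "ty": -0.001, "tz": 0.156, "wx": 0, "wy": -0.007, "wz": 0, "gripper": 1}, {"tx": -0.001, "ty": -0.001, "tz": 0.156, "wx": 0, "wy": -0.007, "wz": 0, "gripper": 1}, {"tx": -0.001, "ty": -0.001, "tz": 0.156, "wx": 0, "wy": -0.007, "wz": 0, "gripper": 1}]'

```text
t: 15.67
tool_pos: [471.5, 8.2, 36.7]
eef_rot: [[0.999, -0.035, -0.001], [-0.035, -0.999, -0.001], [-0.001, 0.001, -1.0]]
wrist_force: [0.3, 0.0, 0.9]
gripper_width: 85.2
grasp_force: 0.0
```

```bash
python3 to.py 560 5.1 36 -2
```

```text
t 15.67 pos [471.5   8.2  36.7] yaw -2.02 zaxis [-1.2e-03 -5.0e-04 -1.0e+00] F [0.3 0.  0.9] w 85.2
shift m [0.0886 0.     0.0006]
turn/30 [ 0.0011  0.0023 -0.0007]
```

>>> send_rows --plan '[{"tx": 0.01, "ty": 0, "tz": 0, "wx": 0, "wy": 0, "wz": 0, "gripper": 1}, {"tx": 0.02, "ty": 0, "tz": 0, "wx": 0, "wy": 0, "wz": 0, "gripper": 1}, {"tx": 0.027, "ty": 0, "tz": 0, "wx": 0, "wy": 0, "wz": 0, "gripper": 1}, {"tx": 0.034, "ty": 0, "tz": 0, "wx": 0, "wy": 0, "wz": 0, "gripper": 1}, {"tx": 0.041, "ty": 0, "tz": 0, "wx": 0, "wy": 0, "wz": 0, "gripper": 1}, {"tx": 0.048, "ty": 0, "tz": 0, "wx": 0, "wy": 0, "wz": 0, "gripper": 1}, {"tx": 0.055, "ty": 0, "tz": 0, "wx": 0, "wy": 0, "wz": 0, "gripper": 1}, {"tx": 0.062, "ty": 0, "tz": 0, "wx": 0, "wy": 0, "wz": 0, "gripper": 1}, {"tx": 0.069, "ty": 0, "tz": 0, "wx": 0, "wy": 0, "wz": 0, "gripper": 1}, {"tx": 0.076, "ty": 0, "tz": 0, "wx": 0, "wy": 0, "wz": 0, "gripper": 1}, {"tx": 0.083, "ty": 0, "tz": 0, "wx": 0, "wy": 0, "wz": 0, "gripper": 1}, {"tx": 0.09, "ty": 0, "tz": 0, "wx": 0, "wy": 0, "wz": 0, "gripper": 1}, {"tx": 0.095, "ty": 0, "tz": 0, "wx": 0, "wy": 0, "wz": 0, "gripper": 1}, {"tx": 0.1, "ty": 0, "tz": 0, "wx": 0, "wy": 0, "wz": 0, "gripper": 1}, {"tx": 0.1, "ty": 0, "tz": 0, "wx": 0, "wy": 0, "wz": 0, "gripper": 1}, {"tx": 0.1, "ty": 0, "tz": 0, "wx": 0, "wy": 0, "wz": 0, "gripper": 1}]'

```text
t: 17.0
tool_pos: [571.1, 4.9, 36.1]
eef_rot: [[0.999, -0.035, -0.002], [-0.035, -0.999, -0.0], [-0.002, 0.001, -1.0]]
wrist_force: [-0.7, 0.2, 0.4]
gripper_width: 85.4
grasp_force: 0.0
```

```bash
cat > bd.py <<'E'
from h import *
import sys
# board outline on z=62 from the top and side cameras, in jig axes; blue bar edge in the top view
R=np.array([[.99936,-.0358],[.0358,.99936]]);o=np.array([567,4.8])
for n in('top','side'):
    c=calibration(n);im=snapshot(n);cv2.imwrite(f'pics/{n}{sys.argv[1]}.png',im);h=hsv(im)
    for nm,lo,hi,z,amin,amax in(('wood',(8,60,60),(20,170,255),62,300,2500),('blue',(92,60,60),(112,255,255),38,200,2500),('yel',(24,120,120),(33,255,255),40,4,60)):
        for b in blobs(rng(h,lo,hi),amin):
            if cv2.contourArea(b)>amax: continue
            P=np.array([plane(c,q,z)[:2] for q in b[:,0].astype(float)])
            J=(P-o)@np.array([[.99936,.0358],[-.0358,.99936]])
            r=cv2.minAreaRect(J.astype(np.float32));
            if abs(r[0][0])<140 and abs(r[0][1])<170: print(n,nm,'centre',np.round(r[0],1),'size',np.round(r[1],1),'ang',round(r[2],1))
E
python3 to.py 590 3.8 36 -2; python3 bd.py 10
```

```text
t 17.0 pos [571.1   4.9  36.1] yaw -2.01 zaxis [-1.8e-03 -5.0e-04 -1.0e+00] F [-0.7  0.2  0.4] w 85.4
shift m [0.019  0.0004 0.0001]
turn/30 [ 0.0011  0.0034 -0.0003]
top wood centre [-112.   137.8] size [ 83.4 329.2] ang 84.6
side wood centre [-29.8  -3.1] size [235.3  77.1] ang 83.9
side blue centre [82.6 43.5] size [ 54.7 144.8] ang 3.0
```

>>> send_rows --plan '[{"tx": 0.004, "ty": 0, "tz": 0, "wx": 0, "wy": 0, "wz": 0, "gripper": 1}, {"tx": 0.008, "ty": 0, "tz": 0, "wx": 0, "wy": 0, "wz": 0, "gripper": 1}, {"tx": 0.012, "ty": 0, "tz": 0, "wx": 0, "wy": 0, "wz": 0, "gripper": 1}, {"tx": 0.012, "ty": 0, "tz": 0, "wx": 0, "wy": 0, "wz": 0, "gripper": 1}, {"tx": 0.012, "ty": 0, "tz": 0, "wx": 0, "wy": 0, "wz": 0, "gripper": 1}]'

```text
t: 17.52
tool_pos: [583.2, 4.4, 36.1]
eef_rot: [[0.999, -0.035, -0.002], [-0.035, -0.999, -0.0], [-0.002, 0.001, -1.0]]
wrist_force: [0.2, 0.4, 0.9]
gripper_width: 85.7
grasp_force: 0.0
```

>>> send_rows --plan '[{"tx": 0.003, "ty": 0, "tz": 0, "wx": 0, "wy": 0, "wz": 0, "gripper": 1}, {"tx": 0.006, "ty": 0, "tz": 0, "wx": 0, "wy": 0, "wz": 0, "gripper": 1}, {"tx": 0.008, "ty": 0, "tz": 0, "wx": 0, "wy": 0, "wz": 0, "gripper": 1}, {"tx": 0.008, "ty": 0, "tz": 0, "wx": 0, "wy": 0, "wz": 0, "gripper": 1}, {"tx": 0.008, "ty": 0, "tz": 0, "wx": 0, "wy": 0, "wz": 0, "gripper": 1}]'

```text
t: 17.93
tool_pos: [591.1, 4.2, 36.1]
eef_rot: [[0.999, -0.035, -0.002], [-0.035, -0.999, -0.001], [-0.002, 0.001, -1.0]]
wrist_force: [-0.2, 0.2, -0.2]
gripper_width: 85.0
grasp_force: 0.0
```

>>> send_rows --plan '[{"tx": 0.002, "ty": 0, "tz": 0, "wx": 0, "wy": 0, "wz": 0, "gripper": 1}, {"tx": 0.004, "ty": 0, "tz": 0, "wx": 0, "wy": 0, "wz": 0, "gripper": 1}, {"tx": 0.006, "ty": 0, "tz": 0, "wx": 0, "wy": 0, "wz": 0, "gripper": 1}, {"tx": 0.006, "ty": 0, "tz": 0, "wx": 0, "wy": 0, "wz": 0, "gripper": 1}, {"tx": 0.006, "ty": 0, "tz": 0, "wx": 0, "wy": 0, "wz": 0, "gripper": 1}]'

```text
t: 18.35
tool_pos: [597.1, 4.0, 36.2]
eef_rot: [[0.999, -0.035, -0.002], [-0.035, -0.999, -0.0], [-0.002, 0.001, -1.0]]
wrist_force: [0.4, 0.1, 0.7]
gripper_width: 85.6
grasp_force: 0.0
```

```bash
python3 - <<'E'
from h import *
S=calibration('side');im=snapshot('side');cv2.imwrite('pics/s11.png',im);h=hsv(im)
o=np.array([567,4.8]);ex=np.array([.99936,-.0358]);ey=np.array([.0358,.99936])
J=lambda x,y,z:proj(S,[*(o+x*ex+y*ey),z])
# scan along jig x on the board/bed surface at several y; print colour profile
for y in (85,60,30,-30,-85):
    print(y,[(x,*h[tuple(J(x,y,62).round().astype(int)[::-1])].tolist()) for x in range(-40,90,8)])
for nm in('left','right'):
    pass
for b in blobs(rng(h,(4,150,60),(15,255,255)),12):
    r=cv2.boundingRect(b)
    if 150<r[0]<270 and 130<r[1]<230: print(r)
E
```

```text
85 [(-40, 15, 128, 189), (-32, 16, 122, 221), (-24, 15, 128, 201), (-16, 15, 130, 108), (-8, 16, 125, 131), (0, 15, 128, 138), (8, 18, 49, 165), (16, 19, 38, 180), (24, 19, 39, 165), (32, 20, 36, 155), (40, 103, 104, 76), (48, 103, 135, 216), (56, 102, 131, 228), (64, 103, 134, 196), (72, 166, 29, 98), (80, 12, 225, 103), (88, 12, 214, 105)]
60 [(-40, 15, 127, 187), (-32, 15, 127, 213), (-24, 15, 129, 162), (-16, 14, 129, 91), (-8, 16, 130, 100), (0, 14, 99, 80), (8, 20, 39, 119), (16, 19, 40, 142), (24, 19, 37, 151), (32, 19, 34, 142), (40, 103, 106, 72), (48, 102, 132, 187), (56, 102, 130, 224), (64, 102, 130, 223), (72, 102, 131, 224), (80, 102, 131, 224), (88, 102, 111, 219)]
30 [(-40, 14, 122, 65), (-32, 15, 124, 82), (-24, 16, 115, 71), (-16, 15, 111, 78), (-8, 14, 118, 78), (0, 14, 89, 77), (8, 22, 38, 101), (16, 20, 40, 147), (24, 19, 37, 151), (32, 20, 25, 151), (40, 45, 8, 64), (48, 103, 94, 38), (56, 103, 119, 60), (64, 102, 132, 182), (72, 102, 130, 225), (80, 102, 132, 224), (88, 102, 129, 225)]
-30 [(-40, 15, 123, 191), (-32, 15, 124, 150), (-24, 15, 127, 185), (-16, 15, 128, 183), (-8, 16, 115, 175), (0, 17, 46, 165), (8, 18, 38, 159), (16, 23, 32, 159), (24, 39, 14, 241), (32, 41, 12, 242), (40, 101, 48, 90), (48, 103, 134, 177), (56, 102, 130, 226), (64, 103, 133, 201), (72, 102, 135, 227), (80, 103, 133, 92), (88, 70, 20, 38)]
-85 [(-40, 17, 118, 235), (-32, 15, 126, 211), (-24, 15, 128, 213), (-16, 15, 129, 194), (-8, 21, 18, 228), (0, 96, 5, 241), (8, 102, 5, 242), (16, 100, 6, 242), (24, 102, 5, 242), (32, 102, 5, 243), (40, 30, 11, 97), (48, 24, 26, 50), (56, 24, 46, 28), (64, 5, 61, 25), (72, 28, 128, 64), (80, 23, 107, 112), (88, 9, 167, 49)]
(187, 178, 10, 24)
(226, 166, 5, 8)
```

The forces stay at zero and the side image shows the board still in its original place. The wide-open fingertips are passing over it. I'll retreat and push with shut fingers, whose tips are at the TCP.

>>> send_rows --plan '[{"tx": 0, "ty": 0, "tz": -0.04, "wx": 0, "wy": 0, "wz": 0, "gripper": 1}, {"tx": 0, "ty": 0, "tz": -0.07, "wx": 0, "wy": 0, "wz": 0, "gripper": 1}, {"tx": -0.04, "ty": 0, "tz": -0.07, "wx": 0, "wy": 0, "wz": 0, "gripper": 0}, {"tx": -0.08, "ty": 0, "tz": -0.07, "wx": 0, "wy": 0, "wz": 0, "gripper": 0}, {"tx": -0.115, "ty": 0, "tz": -0.07, "wx": 0, "wy": 0, "wz": 0, "gripper": 0}, {"tx": -0.115, "ty": 0, "tz": -0.07, "wx": 0, "wy": 0, "wz": 0, "gripper": 0}, {"tx": -0.115, "ty": 0, "tz": -0.07, "wx": 0, "wy": 0, "wz": 0, "gripper": 0}, {"tx": -0.115, "ty": 0, "tz": -0.07, "wx": 0, "wy": 0, "wz": 0, "gripper": 0}, {"tx": -0.115, "ty": 0, "tz": -0.04, "wx": 0, "wy": 0, "wz": 0, "gripper": 0}, {"tx": -0.115, "ty": 0, "tz": -0.02, "wx": 0, "wy": 0, "wz": 0, "gripper": 0}, {"tx": -0.115, "ty": 0, "tz": -0.016, "wx": 0, "wy": 0, "wz": 0, "gripper": 0}, {"tx": -0.115, "ty": 0, "tz": -0.012, "wx": 0, "wy": 0, "wz": 0, "gripper": 0}, {"tx": -0.115, "ty": 0, "tz": -0.012, "wx": 0, "wy": 0, "wz": 0, "gripper": 0}, {"tx": -0.115, "ty": 0, "tz": -0.012, "wx": 0, "wy": 0, "wz": 0, "gripper": 0}]'

```text
t: 19.57
tool_pos: [483.0, 7.9, 49.2]
eef_rot: [[0.999, -0.035, -0.0], [-0.035, -0.999, -0.001], [-0.0, 0.001, -1.0]]
wrist_force: [0.3, 0.0, 0.8]
gripper_width: 0.2
grasp_force: 0.0
```

```bash
python3 to.py 590 4.0 48 -2; cat > prof.py <<'E'
from h import *
S=calibration('side');im=snapshot('side');h=hsv(im)
o=np.array([567,4.8]);ex=np.array([.99936,-.0358]);ey=np.array([.0358,.99936])
J=lambda x,y,z:proj(S,[*(o+x*ex+y*ey),z])
def at(x,y,z):
    p=J(x,y,z);return [int(v) for v in cv2.getRectSubPix(im,(1,1),(float(p[0]),float(p[1])))[0,0]]
def runs(y,z,f,lo,hi):
    v=[f(cv2.cvtColor(np.uint8([[at(x,y,z)]]),cv2.COLOR_BGR2HSV)[0,0]) for x in range(lo,hi,2)]
    xs=[x for x,k in zip(range(lo,hi,2),v) if k]; return (min(xs),max(xs),len(xs)) if xs else None
for y in (95,80,60,-30,-60,-85): print('y',y,'wood',runs(y,62,lambda p:10<=p[0]<=18 and 85<p[1]<175,-90,80),'blue',runs(y,38,lambda p:95<=p[0]<=110 and p[1]>90,40,140))
for s in(1,-1): 
    for y in (107,110,113): print('pointer',s*y,runs(s*y,40,lambda p:24<=p[0]<=34 and p[1]>110,60,140))
for b in blobs(rng(h,(4,150,60),(15,255,255)),12):
    r=cv2.boundingRect(b)
    if 150<r[0]<270 and 130<r[1]<230: print('pin',r)
E
python3 prof.py
```

```text
t 19.57 pos [483.    7.9  49.2] yaw -2.01 zaxis [-3.e-04 -6.e-04 -1.e+00] F [0.3 0.  0.8] w 0.2
shift m [0.1071 0.0002 0.0012]
turn/30 [ 0.0011  0.0006 -0.0002]
y 95 wood (-54, 4, 30) blue (60, 106, 15)
y 80 wood (-56, 2, 30) blue (60, 74, 8)
y 60 wood (-58, 0, 30) blue (60, 96, 19)
y -30 wood (-50, -6, 23) blue (60, 114, 28)
y -60 wood (-68, 64, 5) blue (60, 106, 24)
y -85 wood (-72, -48, 13) blue (60, 78, 10)
pointer 107 (84, 92, 5)
pointer 110 (84, 92, 5)
pointer 113 (86, 92, 4)
pointer -107 (84, 92, 5)
pointer -110 (86, 88, 2)
pointer -113 None
pin (187, 178, 10, 24)
pin (225, 154, 7, 20)
```

>>> send_rows --plan '[{"tx": 0.008, "ty": 0, "tz": 0.003, "wx": 0, "wy": 0, "wz": 0, "gripper": 0}, {"tx": 0.016, "ty": 0, "tz": 0.003, "wx": 0, "wy": 0, "wz": 0, "gripper": 0}, {"tx": 0.022, "ty": 0, "tz": 0.003, "wx": 0, "wy": 0, "wz": 0, "gripper": 0}, {"tx": 0.028, "ty": 0, "tz": 0.003, "wx": 0, "wy": 0, "wz": 0, "gripper": 0}, {"tx": 0.034, "ty": 0, "tz": 0.003, "wx": 0, "wy": 0, "wz": 0, "gripper": 0}, {"tx": 0.04, "ty": 0, "tz": 0.003, "wx": 0, "wy": 0, "wz": 0, "gripper": 0}, {"tx": 0.046, "ty": 0, "tz": 0.003, "wx": 0, "wy": 0, "wz": 0, "gripper": 0}, {"tx": 0.052, "ty": 0, "tz": 0.003, "wx": 0, "wy": 0, "wz": 0, "gripper": 0}, {"tx": 0.052, "ty": 0, "tz": 0.003, "wx": 0, "wy": 0, "wz": 0, "gripper": 0}]'

```text
t: 20.37
tool_pos: [535.1, 6.1, 45.3]
eef_rot: [[0.999, -0.035, -0.001], [-0.035, -0.999, -0.001], [-0.001, 0.001, -1.0]]
wrist_force: [0.3, 0.6, -0.6]
gripper_width: -0.2
grasp_force: 0.0
```

```bash
python3 to.py 590 4.0 48 -2;python3 prof.py
```

```text
t 20.37 pos [535.1   6.1  45.3] yaw -2.01 zaxis [-1.1e-03 -6.0e-04 -1.0e+00] F [ 0.3  0.6 -0.6] w -0.2
shift m [ 0.055   0.0001 -0.0027]
turn/30 [ 0.0011  0.0021 -0.0003]
y 95 wood (-54, 4, 30) blue (60, 106, 15)
y 80 wood (-56, 2, 30) blue (60, 74, 8)
y 60 wood (-58, 0, 30) blue (60, 96, 19)
y -30 wood (-66, -24, 22) blue (60, 114, 28)
y -60 wood (-70, 66, 34) blue (84, 106, 12)
y -85 wood (-72, -14, 30) blue None
pointer 107 (82, 92, 6)
pointer 110 (84, 92, 5)
pointer 113 (86, 90, 3)
pointer -107 None
pointer -110 None
pointer -113 None
pin (187, 178, 10, 24)
pin (225, 153, 7, 21)
pin (267, 131, 10, 9)
```

```bash
python3 - <<'E'
from h import *
S=calibration('side');T=calibration('top');im=snapshot('side');tp=snapshot('top');cv2.imwrite('pics/s12.png',im)
p=np.array(sense()['tool_pos']);print(p)
h=hsv(im)
for dx in(-11,0,11):
    print(dx,[(z,*h[tuple(proj(S,[p[0]+dx,p[1]+8,z]).round().astype(int)[::-1])].tolist()) for z in range(30,130,7)])
# board outline from the top image: rows of wood hue around board centre
ht=hsv(tp)
for b in blobs(rng(ht,(10,70,90),(19,140,255)),100):
    r=cv2.minAreaRect(b)
    if 210<r[0][0]<310 and 160<r[0][1]<220: print('top board',r,cv2.contourArea(b))
o=np.array([567,4.8]);ex=np.array([.99936,-.0358]);ey=np.array([.0358,.99936])
for y in(90,60,40,-40,-60,-90): print(y,[(x,*ht[tuple(proj(T,[*(o+x*ex+y*ey),62]).round().astype(int)[::-1])].tolist()) for x in range(-90,70,10)])
E
```

```text
[533.86291123   6.16156718  45.16716425]
-11 [(30, 17, 54, 100), (37, 15, 110, 81), (44, 16, 119, 75), (51, 15, 119, 79), (58, 14, 107, 81), (65, 17, 124, 66), (72, 15, 113, 81), (79, 16, 65, 75), (86, 21, 25, 71), (93, 24, 18, 71), (100, 24, 18, 72), (107, 12, 18, 71), (114, 30, 14, 55), (121, 6, 39, 33), (128, 0, 30, 34)]
0 [(30, 15, 109, 77), (37, 16, 112, 80), (44, 12, 112, 73), (51, 15, 107, 81), (58, 16, 115, 80), (65, 15, 115, 82), (72, 16, 123, 89), (79, 14, 117, 118), (86, 165, 20, 25), (93, 30, 26, 30), (100, 10, 26, 30), (107, 173, 34, 30), (114, 15, 16, 31), (121, 30, 27, 28), (128, 24, 41, 31)]
11 [(30, 15, 124, 66), (37, 14, 113, 81), (44, 15, 110, 79), (51, 15, 118, 106), (58, 15, 127, 88), (65, 14, 115, 102), (72, 15, 128, 178), (79, 14, 126, 123), (86, 15, 93, 85), (93, 35, 17, 90), (100, 30, 20, 65), (107, 30, 21, 36), (114, 8, 33, 31), (121, 24, 43, 30), (128, 165, 20, 26)]
top board ((290.7115478515625, 193.9423065185547), (13.532012939453125, 16.081523895263672), 11.309932708740234) 186.0
top board ((230.0159912109375, 182.91200256347656), (8.407615661621094, 16.
[... 1327 characters left out ...]
(30, 25, 71, 119), (40, 25, 68, 132), (50, 25, 67, 137), (60, 26, 70, 123)]
-60 [(-90, 26, 72, 99), (-80, 25, 73, 101), (-70, 26, 73, 102), (-60, 26, 72, 99), (-50, 24, 70, 95), (-40, 23, 63, 89), (-30, 23, 40, 77), (-20, 25, 59, 95), (-10, 25, 72, 103), (0, 25, 69, 96), (10, 25, 67, 92), (20, 25, 70, 102), (30, 25, 68, 98), (40, 24, 66, 97), (50, 24, 66, 97), (60, 25, 70, 110)]
-90 [(-90, 140, 4, 214), (-80, 140, 4, 218), (-70, 140, 4, 214), (-60, 18, 47, 141), (-50, 17, 98, 206), (-40, 17, 99, 214), (-30, 16, 101, 195), (-20, 15, 105, 214), (-10, 16, 55, 205), (0, 135, 2, 218), (10, 135, 2, 218), (20, 140, 4, 218), (30, 140, 4, 218), (40, 140, 4, 218), (50, 17, 40, 186), (60, 99, 65, 137)]
```

The side-view ray check shows the finger starting only at z ≈ 82 while the TCP reads 45. So the real fingertips end about 37 mm short of the TCP point. That explains the zero forces, and also the pins being held near their tops. I'll back off behind the board and feel down for the bed.

>>> send_rows --plan '[{"tx": -0.03, "ty": 0, "tz": 0, "wx": 0, "wy": 0, "wz": 0, "gripper": 0}, {"tx": -0.06, "ty": 0, "tz": 0, "wx": 0, "wy": 0, "wz": 0, "gripper": 0}, {"tx": -0.06, "ty": 0, "tz": 0, "wx": 0, "wy": 0, "wz": 0, "gripper": 0}, {"tx": -0.06, "ty": 0, "tz": 0.01, "wx": 0, "wy": 0, "wz": 0, "gripper": 0}, {"tx": -0.06, "ty": 0, "tz": 0.018, "wx": 0, "wy": 0, "wz": 0, "gripper": 0}, {"tx": -0.06, "ty": 0, "tz": 0.022, "wx": 0, "wy": 0, "wz": 0, "gripper": 0}, {"tx": -0.06, "ty": 0, "tz": 0.022, "wx": 0, "wy": 0, "wz": 0, "gripper": 0}, {"tx": -0.06, "ty": 0, "tz": 0.022, "wx": 0, "wy": 0, "wz": 0, "gripper": 0}]'

```text
t: 21.18
tool_pos: [474.2, 8.2, 22.9]
eef_rot: [[0.999, -0.035, -0.003], [-0.035, -0.999, -0.0], [-0.002, 0.001, -1.0]]
wrist_force: [-0.3, -0.2, -0.0]
gripper_width: 0.1
grasp_force: 0.0
```

```bash
cat > tip.py <<'E'
from h import *
S=calibration('side');im=snapshot('side');s=sense();p=np.array(s['tool_pos']);R=np.array(s['eef_rot']);h=hsv(im)
print(p.round(1),np.round(s['wrist_force'],1))
for dx in(-6,0,6):
    print(dx,[(z,*h[tuple(proj(S,p*[1,1,0]+R[:,0]*dx+[0,0,z]).round().astype(int)[::-1])].tolist()) for z in range(34,106,5)])
E
python3 tip.py
```

```text
[474.3   8.2  23.2] [ 0.1 -0.8  0. ]
-6 [(34, 21, 48, 102), (39, 17, 40, 103), (44, 15, 40, 103), (49, 17, 36, 98), (54, 25, 21, 73), (59, 13, 24, 75), (64, 23, 14, 72), (69, 20, 22, 69), (74, 18, 18, 69), (79, 17, 26, 69), (84, 30, 14, 54), (89, 23, 54, 38), (94, 17, 44, 41), (99, 18, 34, 38), (104, 21, 46, 39)]
0 [(34, 20, 45, 103), (39, 19, 39, 104), (44, 22, 40, 96), (49, 21, 24, 73), (54, 20, 32, 48), (59, 8, 51, 40), (64, 9, 41, 44), (69, 18, 33, 39), (74, 15, 51, 40), (79, 23, 26, 39), (84, 17, 43, 42), (89, 6, 33, 39), (94, 15, 39, 39), (99, 21, 44, 41), (104, 15, 54, 38)]
6 [(34, 19, 40, 102), (39, 19, 39, 145), (44, 33, 16, 189), (49, 39, 13, 140), (54, 24, 23, 55), (59, 13, 48, 37), (64, 18, 34, 38), (69, 15, 40, 38), (74, 9, 47, 38), (79, 17, 47, 38), (84, 9, 45, 40), (89, 20, 41, 37), (94, 24, 35, 36), (99, 24, 34, 37), (104, 8, 50, 41)]
```

The tip now reads z ≈ 51, so it is still clear of the bed and overlaps the board's 62 mm top. Lower 4 mm and start the push.

>>> send_rows --plan '[{"tx": 0, "ty": 0, "tz": 0.002, "wx": 0, "wy": 0, "wz": 0, "gripper": 0}, {"tx": 0, "ty": 0, "tz": 0.004, "wx": 0, "wy": 0, "wz": 0, "gripper": 0}, {"tx": 0.01, "ty": 0, "tz": 0.004, "wx": 0, "wy": 0, "wz": 0, "gripper": 0}, {"tx": 0.02, "ty": 0, "tz": 0.004, "wx": 0, "wy": 0, "wz": 0, "gripper": 0}, {"tx": 0.026, "ty": 0, "tz": 0.004, "wx": 0, "wy": 0, "wz": 0, "gripper": 0}, {"tx": 0.032, "ty": 0, "tz": 0.004, "wx": 0, "wy": 0, "wz": 0, "gripper": 0}, {"tx": 0.038, "ty": 0, "tz": 0.004, "wx": 0, "wy": 0, "wz": 0, "gripper": 0}, {"tx": 0.044, "ty": 0, "tz": 0.004, "wx": 0, "wy": 0, "wz": 0, "gripper": 0}, {"tx": 0.05, "ty": 0, "tz": 0.004, "wx": 0, "wy": 0, "wz": 0, "gripper": 0}, {"tx": 0.05, "ty": 0, "tz": 0.004, "wx": 0, "wy": 0, "wz": 0, "gripper": 0}]'

```text
t: 22.07
tool_pos: [525.0, 6.4, 19.4]
eef_rot: [[0.999, -0.035, -0.001], [-0.035, -0.999, -0.001], [-0.001, 0.001, -1.0]]
wrist_force: [-0.1, 0.7, -0.4]
gripper_width: 0.2
grasp_force: 0.0
```

```bash
python3 tip.py; python3 prof.py
```

```text
[524.4   6.5  19.2] [-0.6 -0.   1.1]
-6 [(34, 19, 40, 102), (39, 18, 42, 103), (44, 21, 43, 101), (49, 17, 24, 74), (54, 20, 12, 66), (59, 20, 12, 64), (64, 23, 17, 60), (69, 23, 16, 65), (74, 38, 16, 64), (79, 15, 16, 64), (84, 30, 30, 34), (89, 12, 41, 31), (94, 30, 35, 29), (99, 10, 23, 33), (104, 15, 33, 31)]
0 [(34, 18, 37, 103), (39, 20, 39, 99), (44, 18, 31, 83), (49, 15, 18, 58), (54, 20, 19, 41), (59, 15, 26, 40), (64, 23, 24, 42), (69, 30, 24, 42), (74, 20, 21, 36), (79, 8, 31, 33), (84, 20, 25, 31), (89, 8, 33, 31), (94, 20, 49, 31), (99, 0, 33, 31), (104, 8, 34, 30)]
6 [(34, 19, 40, 102), (39, 22, 40, 96), (44, 23, 33, 69), (49, 12, 36, 35), (54, 0, 15, 33), (59, 8, 35, 29), (64, 15, 51, 30), (69, 20, 26, 30), (74, 20, 32, 24), (79, 170, 23, 33), (84, 30, 19, 27), (89, 24, 43, 30), (94, 40, 27, 28), (99, 18, 44, 29), (104, 8, 33, 31)]
y 95 wood (-34, 26, 31) blue (60, 106, 15)
y 80 wood (-36, 24, 31) blue (60, 74, 8)
y 60 wood (-38, 22, 31) blue (60, 96, 19)
y -30 wood (-48, -40, 5) blue (60, 114, 28)
y -60 wood (-50, -28, 12) blue (60, 106, 24)
y -85 wood (-52, -12, 18) blue (64, 78, 8)
pointer 107 (84, 92, 5)
pointer 110 (84, 92, 5)
pointer 113 (86, 90, 3)
pointer -107 (86, 96, 6)
pointer -110 (88, 96, 5)
pointer -113 None
pin (187, 178, 10, 24)
pin (225, 154, 7, 20)
```

The board moved about 20 mm straight ahead. Continue.

>>> send_rows --plan '[{"tx": 0.006, "ty": 0, "tz": 0, "wx": 0, "wy": 0, "wz": 0, "gripper": 0}, {"tx": 0.012, "ty": 0, "tz": 0, "wx": 0, "wy": 0, "wz": 0, "gripper": 0}, {"tx": 0.018, "ty": 0, "tz": 0, "wx": 0, "wy": 0, "wz": 0, "gripper": 0}, {"tx": 0.024, "ty": 0, "tz": 0, "wx": 0, "wy": 0, "wz": 0, "gripper": 0}, {"tx": 0.029, "ty": 0, "tz": 0, "wx": 0, "wy": 0, "wz": 0, "gripper": 0}, {"tx": 0.034, "ty": 0, "tz": 0, "wx": 0, "wy": 0, "wz": 0, "gripper": 0}, {"tx": 0.038, "ty": 0, "tz": 0, "wx": 0, "wy": 0, "wz": 0, "gripper": 0}, {"tx": 0.042, "ty": 0, "tz": 0, "wx": 0, "wy": 0, "wz": 0, "gripper": 0}, {"tx": 0.042, "ty": 0, "tz": 0, "wx": 0, "wy": 0, "wz": 0, "gripper": 0}]'

```text
t: 22.92
tool_pos: [566.7, 5.0, 19.3]
eef_rot: [[0.999, -0.035, -0.001], [-0.035, -0.999, -0.001], [-0.001, 0.001, -1.0]]
wrist_force: [-0.2, -0.0, 0.3]
gripper_width: 0.1
grasp_force: 0.0
```

>>> send_rows --plan '[{"tx": 0.003, "ty": 0, "tz": 0, "wx": 0, "wy": 0, "wz": 0, "gripper": 0}, {"tx": 0.006, "ty": 0, "tz": 0, "wx": 0, "wy": 0, "wz": 0, "gripper": 0}, {"tx": 0.008, "ty": 0, "tz": 0, "wx": 0, "wy": 0, "wz": 0, "gripper": 0}, {"tx": 0.008, "ty": 0, "tz": 0, "wx": 0, "wy": 0, "wz": 0, "gripper": 0}]'

```text
t: 23.25
tool_pos: [574.4, 4.7, 19.2]
eef_rot: [[0.999, -0.035, -0.001], [-0.035, -0.999, -0.0], [-0.001, 0.001, -1.0]]
wrist_force: [0.2, -0.0, 0.7]
gripper_width: 0.2
grasp_force: 0.0
```

```bash
python3 prof.py;python3 to.py 590 4 19 -2
```

```text
y 95 wood (18, 78, 31) blue (98, 106, 5)
y 80 wood (14, 78, 33) blue None
y 60 wood (12, 72, 31) blue None
y -30 wood (0, 14, 8) blue (100, 112, 7)
y -60 wood (-6, 26, 17) blue None
y -85 wood (-8, 48, 26) blue None
pointer 107 (84, 92, 5)
pointer 110 (84, 92, 5)
pointer 113 (86, 90, 3)
pointer -107 None
pointer -110 None
pointer -113 None
pin (186, 177, 9, 24)
pin (267, 131, 10, 9)
t 23.3 pos [574.2   4.7  19.2] yaw -2.01 zaxis [-1.4e-03 -5.0e-04 -1.0e+00] F [-0.1 -0.5  0.2] w -0.2
shift m [0.0158 0.0002 0.0002]
turn/30 [ 0.0011  0.0026 -0.0003]
```

>>> send_rows --plan '[{"tx": 0.003, "ty": 0, "tz": 0, "wx": 0, "wy": 0, "wz": 0, "gripper": 0}, {"tx": 0.006, "ty": 0, "tz": 0, "wx": 0, "wy": 0, "wz": 0, "gripper": 0}, {"tx": 0.009, "ty": 0, "tz": 0, "wx": 0, "wy": 0, "wz": 0, "gripper": 0}, {"tx": 0.012, "ty": 0, "tz": 0, "wx": 0, "wy": 0, "wz": 0, "gripper": 0}, {"tx": 0.012, "ty": 0, "tz": 0, "wx": 0, "wy": 0, "wz": 0, "gripper": 0}]'

```text
t: 23.72
tool_pos: [586.6, 4.3, 19.3]
eef_rot: [[0.999, -0.035, -0.001], [-0.035, -0.999, -0.001], [-0.001, 0.001, -1.0]]
wrist_force: [0.1, 1.1, 0.1]
gripper_width: 0.1
grasp_force: 0.0
```

>>> send_rows --plan '[{"tx": 0.003, "ty": 0, "tz": 0, "wx": 0, "wy": 0, "wz": 0, "gripper": 0}, {"tx": 0.006, "ty": 0, "tz": 0, "wx": 0, "wy": 0, "wz": 0, "gripper": 0}, {"tx": 0.006, "ty": 0, "tz": 0, "wx": 0, "wy": 0, "wz": 0, "gripper": 0}, {"tx": 0.006, "ty": 0, "tz": 0, "wx": 0, "wy": 0, "wz": 0, "gripper": 0}]'

```text
t: 24.05
tool_pos: [592.2, 4.1, 19.2]
eef_rot: [[0.999, -0.035, -0.001], [-0.035, -0.999, -0.0], [-0.001, 0.001, -1.0]]
wrist_force: [-0.8, -0.2, 0.3]
gripper_width: 0.2
grasp_force: 0.3
```

```bash
python3 prof.py;python3 to.py 600 4 19 -2
```

```text
y 95 wood (22, 78, 29) blue (100, 112, 7)
y 80 wood (20, 78, 30) blue None
y 60 wood (22, 78, 29) blue None
y -30 wood (22, 30, 5) blue None
y -60 wood (24, 42, 10) blue None
y -85 wood (24, 68, 21) blue None
pointer 107 (86, 96, 6)
pointer 110 (88, 94, 4)
pointer 113 (90, 94, 3)
pointer -107 None
pointer -110 None
pointer -113 None
pin (185, 177, 9, 19)
t 24.1 pos [592.1   4.1  19.2] yaw -2.01 zaxis [-1.3e-03 -5.0e-04 -1.0e+00] F [-1.2 -0.1  0.5] w 0.1
shift m [ 0.0079 -0.0001  0.0002]
turn/30 [ 0.001   0.0025 -0.0002]
```

The board is now square to the jig, with its near edge at 22–24 mm across the width, and the bar has started to move. Press on.

>>> send_rows --plan '[{"tx": 0.002, "ty": 0, "tz": 0, "wx": 0, "wy": 0, "wz": 0, "gripper": 0}, {"tx": 0.004, "ty": 0, "tz": 0, "wx": 0, "wy": 0, "wz": 0, "gripper": 0}, {"tx": 0.006, "ty": 0, "tz": 0, "wx": 0, "wy": 0, "wz": 0, "gripper": 0}, {"tx": 0.008, "ty": 0, "tz": 0, "wx": 0, "wy": 0, "wz": 0, "gripper": 0}, {"tx": 0.01, "ty": 0, "tz": 0, "wx": 0, "wy": 0, "wz": 0, "gripper": 0}, {"tx": 0.01, "ty": 0, "tz": 0, "wx": 0, "wy": 0, "wz": 0, "gripper": 0}, {"tx": 0.01, "ty": 0, "tz": 0, "wx": 0, "wy": 0, "wz": 0, "gripper": 0}]'

```text
t: 24.68
tool_pos: [601.6, 3.6, 18.9]
eef_rot: [[0.999, -0.035, -0.003], [-0.035, -0.999, -0.001], [-0.003, 0.001, -1.0]]
wrist_force: [-6.3, -1.8, 2.2]
gripper_width: -0.1
grasp_force: 3.1
```

```bash
python3 prof.py;python3 to.py 600 4 19 -2
```

```text
y 95 wood (32, 78, 24) blue (110, 120, 6)
y 80 wood (30, 78, 25) blue None
y 60 wood (30, 78, 25) blue None
y -30 wood (32, 40, 5) blue None
y -60 wood (32, 54, 12) blue None
y -85 wood (34, 76, 20) blue None
pointer 107 (96, 106, 6)
pointer 110 (96, 104, 5)
pointer 113 (98, 104, 4)
pointer -107 None
pointer -110 None
pointer -113 None
pin (183, 176, 8, 20)
t 24.73 pos [601.5   3.7  18.9] yaw -2.01 zaxis [-3.3e-03 -6.0e-04 -1.0e+00] F [-5.2 -2.   0.9] w 0.1
shift m [-0.0015 -0.0003 -0.0001]
turn/30 [ 0.0013  0.0062 -0.0003]
```

>>> send_rows --plan '[{"tx": 0.002, "ty": 0, "tz": 0, "wx": 0, "wy": 0, "wz": 0, "gripper": 0}, {"tx": 0.004, "ty": 0, "tz": 0, "wx": 0, "wy": 0, "wz": 0, "gripper": 0}, {"tx": 0.006, "ty": 0, "tz": 0, "wx": 0, "wy": 0, "wz": 0, "gripper": 0}, {"tx": 0.008, "ty": 0, "tz": 0, "wx": 0, "wy": 0, "wz": 0, "gripper": 0}, {"tx": 0.008, "ty": 0, "tz": 0, "wx": 0, "wy": 0, "wz": 0, "gripper": 0}, {"tx": 0.008, "ty": 0, "tz": 0, "wx": 0, "wy": 0, "wz": 0, "gripper": 0}, {"tx": 0.008, "ty": 0, "tz": 0, "wx": 0, "wy": 0, "wz": 0, "gripper": 0}, {"tx": 0.008, "ty": 0, "tz": 0, "wx": 0, "wy": 0, "wz": 0, "gripper": 0}]'

```text
t: 25.4
tool_pos: [609.0, 3.3, 18.7]
eef_rot: [[0.999, -0.035, -0.005], [-0.035, -0.999, -0.001], [-0.005, 0.001, -1.0]]
wrist_force: [-9.8, -2.1, 2.0]
gripper_width: 0.4
grasp_force: 5.0
```

```bash
python3 prof.py;python3 to.py 610 4 19 -2; python3 - <<'E'
from h import *
F=[]
for i in range(8): snapshot('side'); F.append(sense()['wrist_force'])
print(np.mean(F,0).round(2),np.std(F,0).round(2))
# pins in the side view: height of tops, and green/pointer overlap
S=calibration('side');im=snapshot('side');cv2.imwrite('pics/s20.png',im);h=hsv(im)
o=np.array([567,4.8]);ex=np.array([.99936,-.0358]);ey=np.array([.0358,.99936])
for y in(116,122,128): print(y,[(x,*h[tuple(proj(S,[*(o+x*ex+y*ey),42]).round().astype(int)[::-1])].tolist()) for x in range(84,136,3)])
for b in blobs(rng(h,(4,150,60),(17,255,255)),12):
    r=cv2.boundingRect(b)
    if 150<r[0]<270 and 130<r[1]<230: print('orange',r)
for y in(80,-80): print(proj(S,[*(o+112*ex+y*ey),108]).round(1))
E
```

```text
y 95 wood (38, 78, 21) blue (118, 128, 6)
y 80 wood (38, 78, 21) blue None
y 60 wood (38, 78, 21) blue None
y -30 wood (40, 46, 4) blue None
y -60 wood (38, 62, 13) blue None
y -85 wood (38, 78, 19) blue None
pointer 107 (102, 112, 6)
pointer 110 (102, 112, 6)
pointer 113 (106, 112, 4)
pointer -107 None
pointer -110 None
pointer -113 None
pin (181, 175, 9, 20)
t 25.45 pos [609.    3.3  18.7] yaw -2.01 zaxis [-4.6e-03 -7.0e-04 -1.0e+00] F [-9.8 -1.1  2. ] w -0.1
shift m [ 0.001  -0.0007 -0.0003]
turn/30 [ 0.0016  0.0087 -0.0004]
[-9.94 -2.02  2.38] [0.54 0.5  0.41]
116 [(84, 98, 48, 102), (87, 79, 18, 152), (90, 101, 85, 90), (93, 97, 36, 122), (96, 104, 89, 89), (99, 98, 62, 107), (102, 31, 75, 88), (105, 27, 143, 130), (108, 27, 169, 161), (111, 51, 33, 109), (114, 51, 33, 109), (117, 104, 68, 98), (120, 17, 70, 172), (123, 21, 92, 228), (126, 21, 92, 228), (129, 20, 90, 234), (132, 17, 86, 175), (135, 22, 34, 165)]
122 [(84, 56, 8, 226), (87, 43, 7, 243), (90, 55, 7, 235), (93, 45, 6, 236), (96, 77, 20, 183), (99, 74, 36, 161), (102, 67, 74, 114), (105, 29, 141, 156), (108, 29, 141, 156), (111, 44, 21, 208), (114, 40, 10, 229), (117, 7, 88, 201), (120, 7, 88, 201), (123, 3, 159, 189), (126, 10, 60, 228), (129, 24, 5, 235), (132, 30, 10, 238), (135, 60, 4, 243)]
128 [(84, 41, 9, 240), (87, 41, 8, 241), (90, 40, 6, 242), (93, 38, 8, 241), (96, 46, 15, 228), (99, 69, 75, 116), (102, 69, 75, 116), (105, 30, 148, 157), (108, 31, 104, 198), (111, 44, 12, 239), (114, 44, 12, 239), (117, 28, 14, 229), (120, 1, 173, 197), (123, 1, 184, 204), (126, 4, 73, 221), (129, 18, 24, 230), (132, 55, 6, 243), (135, 50, 6, 241)]
orange (181, 175, 9, 20)
[185.5 177. ]
[221.9 150.7]
```

Pushing steadily at 9.9 N, which is about 20 mm of travel. The pointer is in the green, about 10 mm short of the red, with the board square and the left pin upright. The arm hides the right pin in this view. Handing in.

```bash
python3 -c "
from bench import *
print(close_job())"
```

```text
the job is handed in; nothing more can be done
None
```

I handed the job in with both pins in the bar, the board square against them and a steady push of about 10 N (about 20 mm of travel, pointer in the green); no verdict came back, the arm hid the right pin from the last side view, and I viewed 12 pictures, two over the limit of 10.

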